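# Reassemble a centrifuge rotor on its stand and lock it

### The arm

A 7-joint arm with a two-finger parallel gripper is mounted at the origin on the work surface. World frame = base frame: x ahead of the robot, y to its left, z up, the work surface at z = 0. Lengths are in m, angles in rad, forces in N, time in s.
With the tool pointing down it reaches from about 0.425 to 0.925 m from the base axis. Payload 6.8 kg.
Tool frame: the origin (TCP) lies on the centre line of the jaws, within the pads' length; the fingertips stand 19 mm ahead of it and the grasp point (between the pads) is the TCP (r.tip_extent is the y of the fingertips in the tool frame, in m); y points along the fingers, z is the direction in which the jaws open and shut, and the axes are right-handed (so a half turn about y gives the same grasp; the last joint's range is limited). The gripper opens to 85 mm and grips with 20 to 120 N. Pads are 22 mm wide; open, the fingers measure 114 mm over their backs; the gripper's body (76 mm by 85 mm) begins 54 mm behind the grasp point. The pads swing forward as they close: fully open they stand 13 mm farther back than shut.
Start: joints at [-0.108, 0.477, 0.022, 1.555, -0.011, 1.109, -0.083], TCP at [0.675, 0, 0.25] pointing down, gripper open.
Joint ranges: [-2.96, 2.96], [-0.34, 2.1], [-1.41, 1.46], [0.24, 2.44], [-1.37, 4.51], [0.17, 1.92], [-2.96, 2.96]. Speed limits (rad/s): [2.39, 2.39, 3.14, 3.14, 3.14, 3.14, 3.14].

### API

Orientations are given as a rotation vector (axis times angle).
In Python, from bench import r gives the robot as it stands. The module is installed in compiled form; this text tells all that it offers.
- The arm moves only by the tool jog_arm, never from a script. Its argument "motion" is a list of rows, each a list of 3 entries, a list of its own where there are three numbers: the opening, from 0 (shut) to 1 (fully open), then the shift along the tool's x, y, z in m, then the turn, a rotation vector about the tool's x, y, z in degrees. A call has 1 to 10 rows; each row shifts and turns the commanded pose from where the row before left it, along the tool's axes as they then stand; what a row does not reach is not made up. A row lasts 1/12 s, in which the tool goes at most 41.7 mm and 7.16 degrees, less where a joint would pass 70% of its speed; a pose out of reach is approached as far as the arm can. A call with a gripper value outside its range is refused whole. The fingers move at their own pace and stop on an object; "force" is the grip in N (left out, the last holds). Time passes only in rows, so rows that do not move let the fingers close. It gives the time, the measured TCP pose, the force and the opening at its end, in the units of the state.
- r.get_obs(): the state, without advancing time (a new reading comes with each control period).
- r.grab_frame(name): name is "scene" or "side" or "wrist"; returns a dict with "image" (400x640x3 uint8, red, green, blue), "range_z" (400x640 float32, m along the optical axis (not along the pixel's ray), 0 where there is no reading), "fx", "fy", "cx", "cy" (pixels), "xyz" and "orientation" of the camera in the world. Camera axes: x right, y down, z forward; pixel columns grow to the right and rows downward; lengths in m; the calibration is good to about 2 mm. A picture is of the moment at which its call begins.
- r.hand_in(): hands the job in, once; it reports no verdict.
The state is a dict: "clock": time; "joints": joint angles; "qvel": joint speeds; "tau": joint torques, N m; "tcp_pos": TCP position; "orientation": TCP orientation; "contact_force": force on the tool from outside, world axes, zero at the start; "moment": the same for the moment, N m; "grip_width": finger opening in m.
Only numpy, scipy, OpenCV 4.12 (cv2) and the standard library are available. Lean on these libraries where they do the work, as an engineer would, in place of code of your own. Each camera call takes 0.05 s, during which the arm holds its last target.

### The job

Put the cleaned centrifuge rotor back together on its stand, one part after the other: the rotor down onto the spindle, then the tube ring over the rotor's hub, then the steel washer, each fully seated, and last the locking clip, let down over the bar on top of the spindle and given a quarter turn so that it is locked under the bar. Leave the jar and the beaker standing where they are.

Things in the scene. Friction and masses are not known exactly. Their poses are not given: they have to be found in the camera images.
- stand: Stand, fixed, any yaw: white base disc 120 mm across, 12 high, with an upright steel spindle. Origin on the axis at bench level, z up. Heights above the bench: spindle 26 mm thick up to 68, tapering to a neck 10 mm thick from 74 to 85; on the neck a flat bar, 26 mm long along the stand's x, 8 wide along y, from 85 to 92 (the top).
- rotor_mid (a point): Rotor, loose, 0.4-0.65 kg, aluminium, hub up: disc 110 mm across, 20 thick, with dark tube holes; on it a hub 44 across, to 48 high in all; 34 bore right through. Grip the hub. Point: on the axis half-way up, 24 mm above its underside; z up. Fully down on the stand's base its underside is 12 mm above the bench.
- tube_ring_mid (a point): Tube ring, loose, 0.1-0.17 kg, grey plastic, collar up: flange 96 mm across, 6 thick, with small dark holes; on it a collar 62 across, to 30 high in all; 52 bore right through. Grip the collar. Point: on the axis half-way up, 15 mm above its underside; z up. Fully down on the rotor's disc, around the hub, its underside is 32 mm above the bench.
- washer_mid (a point): Washer, loose, 0.16 kg, steel: thick flat ring, 60 mm outer diameter, 34 bore, 12 thick, both faces alike. Point: its centre, 6 mm above its underside; z up. Lying on the tube ring's collar, around the spindle, its underside is 62 mm above the bench.
- clip_mid (a point): Locking clip, loose, 0.1 kg, black: plate 48 mm (x) by 44 (y), 8 thick, with a through slot 34 (x) by 15 (y); cheeks along its long sides, outer faces 44 apart in y, to 32 high in all: grip these. Point: centre, 16 above underside; z up. With x along the stand's x (either way) it passes over the bar; on the washer its underside is 74 above the bench. A quarter turn either way locks it.
- jar_mid (a point): Bystander: a small closed jar with white lid, 48 mm in diameter, 62 mm high, loose. The point is at its centre, 31 mm above its underside. Not to be disturbed.
- beaker_mid (a point): Bystander: a small white open beaker, 62 mm in diameter at the rim, 66 mm high, loose. The point is at its centre, 33 mm above its underside. Not to be disturbed.
Things that resemble listed ones, but are neither listed nor needed, are in the scene too. Leave any brown or yellow look-alike of the part that bears rotor_mid alone.

How it is judged:
On the way, in this order (a step that is already met when the one before it is completed fails the run):
1. the rotor is fully down on the stand (horizontal distance between rotor_mid and stand below 0.008 m and z of rotor_mid in the frame of stand between 0.032 and 0.04 m and angle between rotor_mid's own z axis and vertical below 0.08 rad), for 0.2 s.
2. the tube ring is fully down over the rotor's hub (all of step 1 and horizontal distance between tube_ring_mid and stand below 0.008 m and z of tube_ring_mid in the frame of stand between 0.043 and 0.051 m and angle between tube_ring_mid's own z axis and vertical below 0.08 rad), for 0.2 s.
3. the washer lies flat on the tube ring's collar, around the spindle (all of step 2 and horizontal distance between washer_mid and stand below 0.008 m and z of washer_mid in the frame of stand between 0.064 and 0.072 m and angle between washer_mid's own z axis and vertical below 0.08 rad), for 0.2 s.
4. the clip is down over the bar, resting on the washer, not yet turned (within about 25 degrees of the bar) (all of step 3 and horizontal distance between clip_mid and stand below 0.008 m and z of clip_mid in the frame of stand between 0.086 and 0.094 m and angle between clip_mid's own z axis and vertical below 0.08 rad and angle between the x axis of clip_mid and the x axis of stand, either way round below 0.45 rad), for 0.05 s.
5. the clip is turned to within about 21 degrees of crosswise to the bar (all of step 3 and horizontal distance between clip_mid and stand below 0.008 m and z of clip_mid in the frame of stand between 0.086 and 0.094 m and angle between clip_mid's own z axis and vertical below 0.08 rad and angle between the x axis of clip_mid and the x axis of stand, either way round above 1.2 rad), for 0.2 s.
At the end, for the whole second after the job is handed in: Rotor, tube ring, washer and clip are stacked in this order on the stand's spindle, each within 8 mm of its axis, within 4 mm of its seated height and level to 0.08 rad; the clip is within 0.37 rad (about 21 degrees) of crosswise to the bar, below it; all are at rest (all of step 5 and linear speed of each of rotor, tube_ring, washer, clip below 0.02 m/s and angular speed of clip below 0.2 rad/s); the robot touches nothing.
It fails at once if the jar is shifted by more than 30 mm or tipped (distance of jar_mid from where it was at the start of the episode above 0.03 m or angle between jar_mid's own z axis and vertical above 0.35 rad).
It fails at once if the beaker is shifted by more than 30 mm or tipped (distance of beaker_mid from where it was at the start of the episode above 0.03 m or angle between beaker_mid's own z axis and vertical above 0.35 rad).
It also fails if it takes over 104 s, if anything falls off the work surface, if the arm or the gripper's body presses on something with over 40 N, if the wrist force passes 120 N, or if a joint passes its speed limit or range.

## Working session

There is one attempt and no reset: what is moved stays moved. The work goes in short steps, Python scripts to look and compute and a tool call to move; the robot and the scene stay as the last step left them, time stands still between calls to the robot, and variables do not carry over. Pictures are saved under pics/ and viewed, and the job is handed in when it is done.

Besides the shell and the picture viewer there is one more tool, called after "Request:" as a command line: name --argument value ..., lists and objects as JSON in quotes. jog_arm: Moves the arm, as the interface text tells. Its arguments: {"type":"object","properties":{"motion":{"type":"array","items":{"type":"array"}},"force":{"type":"number"}},"required":["motion"]}

```bash
mkdir -p pics; cat > h.py <<'E'
import numpy as np, cv2
from scipy.spatial.transform import Rotation as R
from bench import r
def grab(n,save=None):
    f=r.grab_frame(n)
    if save: cv2.imwrite('pics/'+save, f['image'][:,:,::-1])
    return f
def cloud(f):
    d=f['range_z']; h,w=d.shape
    u,v=np.meshgrid(np.arange(w),np.arange(h))
    P=np.stack([(u-f['cx'])/f['fx']*d,(v-f['cy'])/f['fy']*d,d],-1)
    o=np.array(f['orientation']); 
    M=R.from_rotvec(o).as_matrix() if o.size==3 else o
    W=P@M.T+np.array(f['xyz']); W[d==0]=np.nan
    return W
E
python3 - <<'E'
from h import *
for n in ['scene','side','wrist']:
    f=grab(n,n+'0.png'); print(n,f['xyz'],f['orientation'],f['fx'])
    np.savez(n+'0.npz',W=cloud(f),im=f['image'])
o=r.get_obs(); print(o, r.tip_extent)
E
```

```text
scene [ 1.06874838 -0.54495099  0.57068749] [-1.96690832 -0.96586281  0.51434506] 382.8415508448731
side [-0.06910416 -0.86660295  0.92959444] [-2.23415287  0.63012233 -0.26588209] 495.2564833784356
wrist [0.67371906 0.07959599 0.37334005] [ 2.82317618e+00  7.68212057e-04 -1.02477606e-03] 347.680910335515
{'clock': 0.15, 'joints': array([-0.10806362,  0.47765821,  0.02239849,  1.55622222, -0.01149994,
        1.10932278, -0.08312002]), 'qvel': array([-0.00043287, -0.00055409,  0.0006861 , -0.00440297, -0.00056127,
       -0.00095132,  0.00117473]), 'tau': array([ 1.55385478e-03, -5.96924365e+01,  1.60940632e+00, -2.81490952e+01,
        1.26662746e-02,  6.56643446e-03,  5.58682734e-05]), 'tcp_pos': array([ 6.74560198e-01, -6.15479843e-05,  2.49518773e-01]), 'orientation': array([-1.21034184,  1.21028757, -1.20865901]), 'contact_force': array([-0.10210759, -0.49597256,  0.15324406]), 'moment': array([0.05322407, 0.0140114 , 0.05557339]), 'grip_width': 0.08524939383509343} 0.019
```

View pics/scene0.png

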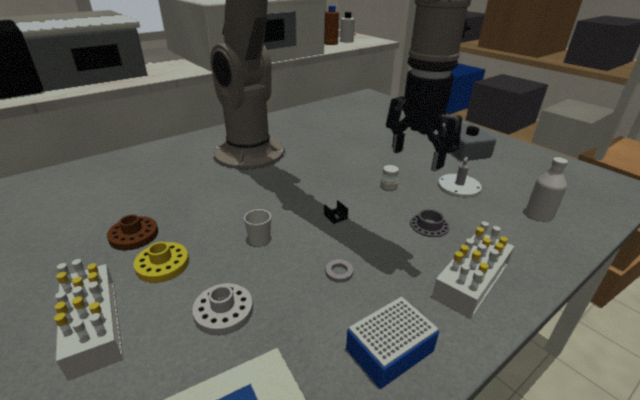

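View pics/side0.png

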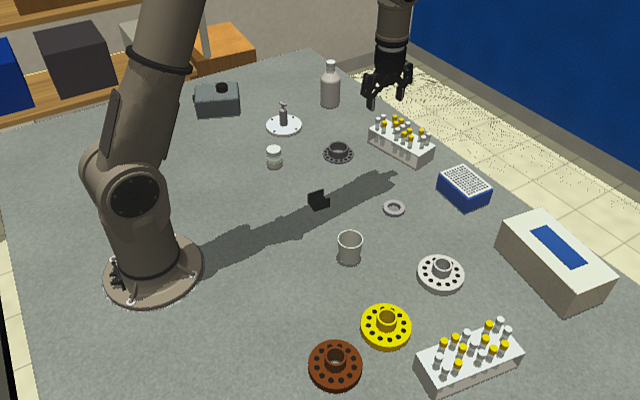

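View pics/wrist0.png

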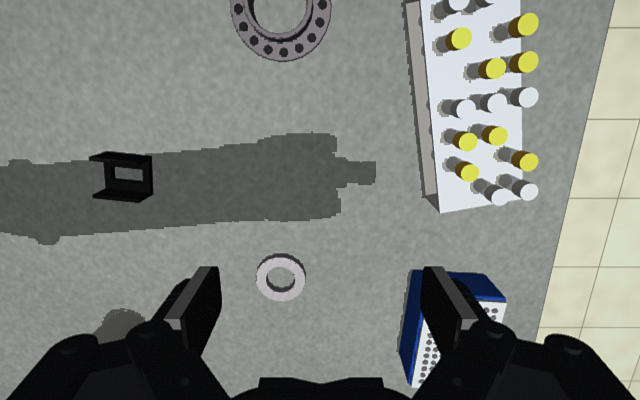

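The scene view shows the stand at (460,183), the tube ring at (430,222), the washer at (340,270), the clip at (337,212), the grey rotor at (222,305), the jar at (390,178) and the beaker at (258,228). The brown and yellow look-alikes are at the left. The side view agrees, with the grey rotor at (441,273) and the stand at (284,122).

```bash
python3 - <<'E'
from h import *
from scipy import ndimage
M=R.from_rotvec(r.get_obs()['orientation']).as_matrix(); print('tool axes cols\n',M.round(3))
seeds={'scene':dict(stand=(460,185),ring=(430,226),washer=(340,278),clip=(337,212),rotor=(222,308),jar=(390,178),beaker=(258,232)),
'side':dict(stand=(284,125),ring=(338,155),washer=(394,208),clip=(318,200),rotor=(441,275),jar=(274,157),beaker=(350,252))}
for n in ['scene','side','wrist']:
    W=np.load(n+'0.npz')['W']
    m=(W[...,2]>0.004)&(W[...,2]<0.3)&(W[...,0]>0.2)
    lab,k=ndimage.label(m)
    for i in range(1,k+1):
        P=W[lab==i]
        if len(P)<80: continue
        v,u=np.argwhere(lab==i).mean(0)
        print(n,'px',(int(u),int(v)),len(P),'min',np.nanmin(P,0).round(3),'max',np.nanmax(P,0).round(3))
    b=W[(abs(W[...,2])<0.01)]; print('bench z med',np.median(b[:,2]))
E
```

```text
tool axes cols
 [[-0.    -0.001  1.   ]
 [-1.    -0.    -0.   ]
 [ 0.    -1.    -0.001]]
scene px (588, 61) 6201 min [0.2   1.275 0.004] max [0.669 1.771 0.3  ]
scene px (531, 88) 121 min [0.2   1.346 0.004] max [0.234 1.649 0.011]
scene px (397, 136) 330 min [ 0.601 -0.013  0.245] max [0.64  0.014 0.3  ]
scene px (463, 159) 2405 min [ 0.285 -0.012  0.004] max [0.75  0.833 0.3  ]
scene px (548, 191) 1650 min [0.648 0.384 0.004] max [0.816 0.817 0.163]
scene px (389, 177) 387 min [0.393 0.186 0.004] max [0.471 0.314 0.067]
scene px (336, 211) 343 min [ 0.421 -0.034  0.004] max [0.492 0.046 0.035]
scene px (258, 225) 810 min [ 0.397 -0.241  0.004] max [ 0.458 -0.18   0.07 ]
scene px (430, 222) 784 min [0.59  0.105 0.004] max [0.685 0.201 0.034]
scene px (132, 231) 1333 min [ 0.2   -0.496  0.004] max [ 0.29  -0.387  0.051]
scene px (473, 270) 4118 min [ 0.737 -0.038  0.004] max [0.87  0.177 0.097]
scene px (161, 261) 1722 min [ 0.324 -0.477  0.004] max [ 0.433 -0.368  0.052]
scene px (86, 318) 6227 min [ 0.358 -0.634  0.004] max [ 0.567 -0.521  0.095]
scene px (339, 269) 414 min [ 0.599
[... 1550 characters left out ...]
  -0.372  0.051]
side px (466, 355) 4685 min [ 0.352 -0.637  0.004] max [ 0.605 -0.524  0.096]
side px (338, 362) 1857 min [ 0.2   -0.501  0.004] max [ 0.286 -0.389  0.051]
bench z med -0.0006106470426473498
wrist px (281, 30) 3491 min [0.588 0.103 0.004] max [0.683 0.156 0.032]
wrist px (473, 100) 22310 min [ 0.752 -0.039  0.004] max [0.868 0.156 0.095]
wrist px (123, 177) 2006 min [ 0.438 -0.035  0.004] max [0.491 0.014 0.034]
wrist px (280, 277) 1410 min [ 0.597 -0.166  0.004] max [ 0.655 -0.107  0.015]
wrist px (144, 337) 10138 min [ 0.41  -0.202  0.004] max [0.639 0.015 0.3  ]
wrist px (477, 333) 13199 min [ 0.71  -0.252  0.004] max [0.871 0.014 0.3  ]
bench z med 0.00039467884155963695
```

Request:
jog_arm --motion '[[1,[0.0337,0,-0.0102],[0,0,0]],[1,[0.0337,0,-0.0102],[0,0,0]],[1,[0.0337,0,-0.0102],[0,0,0]],[1,[0.0337,0,-0.0102],[0,0,0]],[1,[0.0337,0,-0.0102],[0,0,0]],[1,[0.0337,0,-0.0102],[0,0,0]],[1,[0.0337,0,-0.0102],[0,0,0]],[1,[0.0337,0,-0.0102],[0,0,0]],[1,[0.0337,0,-0.0102],[0,0,0]],[1,[0.0337,0,-0.0102],[0,0,0]]]' --force 50

```text
clock: 0.98
tcp_pos: [0.5721, -0.3384, 0.2501]
orientation: [-1.209, 1.21, -1.209]
contact_force: [0.6, -0.1, 0.1]
grip_width: 0.0856
```

Request:
jog_arm --motion '[[1,[0,0,0],[0,0,0]],[1,[0,0,0],[0,0,0]]]'

```text
clock: 1.15
tcp_pos: [0.5712, -0.3401, 0.2499]
orientation: [-1.208, 1.214, -1.213]
contact_force: [0.1, 0.1, -0.5]
grip_width: 0.0855
```

```bash
cat >> h.py <<'E'
def circ(P,iters=300,tol=0.002,rad=None,rng=np.random.default_rng(0)):
    """ransac+lsq 2D circle"""
    from scipy.optimize import least_squares
    best=None
    P=P[:,:2]
    for _ in range(iters):
        a=P[rng.choice(len(P),3,replace=False)]
        A=np.c_[2*a,np.ones(3)]
        try: s=np.linalg.solve(A,(a**2).sum(1))
        except Exception: continue
        q=s[2]+s[0]**2+s[1]**2
        if q<=0: continue
        rr=q**.5
        if rad and abs(rr-rad)>0.004: continue
        n=(abs(np.hypot(*(P-s[:2]).T)-rr)<tol).sum()
        if best is None or n>best[0]: best=(n,s[:2],rr)
    n,c,rr=best
    g=P[abs(np.hypot(*(P-c).T)-rr)<tol*1.5]
    o=least_squares(lambda p:np.hypot(g[:,0]-p[0],g[:,1]-p[1])-p[2],[*c,rr],loss='soft_l1',f_scale=0.001)
    return o.x,len(g)
def tcp(n=1): 
    o=r.get_obs(); return o['tcp_pos'].round(4),o['orientation'].round(3),o['contact_force'].round(1),round(o['grip_width'],4)
def top_mask(W,c,rad,z0,z1):
    return (np.hypot(W[...,0]-c[0],W[...,1]-c[1])<rad)&(W[...,2]>z0)&(W[...,2]<z1)
def contour_pts(W,m):
    """outer+inner boundary pixels of mask -> world"""
    m=m.astype(np.uint8)
    e=m-cv2.erode(m,np.ones((3,3),np.uint8))
    return W[e>0]
E
python3 - <<'E'
from h import *
f=grab('wrist','w1.png'); W=cloud(f); print(f['xyz'],tcp())
b=W[np.abs(W[...,2])<0.01]; print('bench',np.median(b[:,2]), len(b))
for z0,z1,rad in [(0.042,0.055,0.035),(0.015,0.026,0.06)]:
    m=top_mask(W,(0.573,-0.377),rad,z0,z1); P=W[m]; print(len(P),np.median(P[:,2]),P.min(0),P.max(0), (P.min(0)+P.max(0))/2)
    E=contour_pts(W,m)
    for rd in (0.017,0.022,0.055):
        try: print(rd,circ(E,rad=rd))
        except Exception as ex: print(ex)
E
```

```text
[ 0.5707577  -0.26044685  0.37378688] (array([ 0.5725, -0.3375,  0.2499]), array([-1.208,  1.211, -1.21 ]), array([-0. ,  0.6, -0.5]), 0.0854)
bench 0.00039300697566849174 161814
680 0.04801968082142541 [ 0.55143817 -0.40068425  0.04200434] [ 0.59443207 -0.35691345  0.05028975] [ 0.57293512 -0.37879885  0.04614705]
0.017 (array([ 0.57292971, -0.37891167,  0.02073192]), 236)
0.022 (array([ 0.57275211, -0.37901496,  0.02060956]), 249)
0.055 (array([ 0.56864917, -0.39197003,  0.03165722]), 79)
6245 0.02047749481785599 [ 0.51859904 -0.4332924   0.01502689] [ 0.62757827 -0.32406585  0.02596338] [ 0.57308865 -0.37867913  0.02049513]
0.017 (array([ 0.5735491 , -0.37606261,  0.01945555]), 169)
0.022 (array([ 0.57270912, -0.37606728,  0.01939168]), 168)
0.055 (array([ 0.57295033, -0.37829377,  0.05376154]), 453)
```

View pics/w1.png

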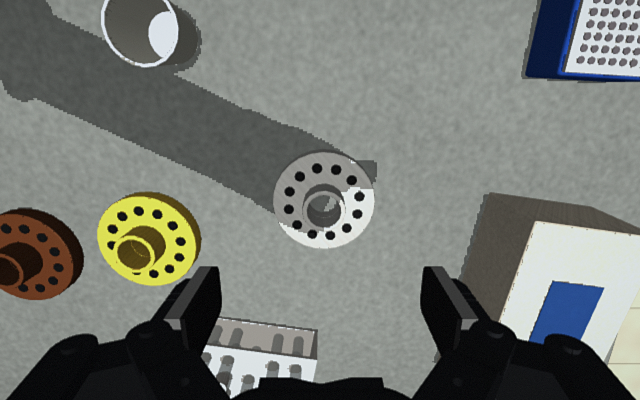

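The wrist view shows the grey rotor's hub at (323,207), about world (0.573, -0.3785). The yellow and brown look-alikes are to the left, clear of the fingers.

Request:
jog_arm --motion '[[1,[0.0208,0,0],[0,0,0]],[1,[0.0207,0.02,0],[0,0,0]],[1,[0,0.035,0],[0,0,0]],[1,[0,0.035,0],[0,0,0]],[1,[0,0.035,0],[0,0,0]],[1,[0,0.035,0],[0,0,0]],[1,[0,0.027,0],[0,0,0]],[1,[0,0.02,0],[0,0,0]],[1,[0,0,0],[0,0,0]]]'

```text
clock: 1.95
tcp_pos: [0.5713, -0.374, 0.038]
orientation: [-1.212, 1.215, -1.199]
contact_force: [-0.5, 0.4, 0.8]
grip_width: 0.0854
```

Request:
jog_arm --motion '[[0.3,[0,0,0],[0,0,0]],[0.3,[0,0,0],[0,0,0]],[0.2,[0,0,0],[0,0,0]],[0.1,[0,0,0],[0,0,0]],[0.0,[0,0,0],[0,0,0]],[0.0,[0,0,0],[0,0,0]],[0.0,[0,0,0],[0,0,0]],[0.0,[0,0,0],[0,0,0]]]' --force 60

```text
clock: 2.62
tcp_pos: [0.5744, -0.379, 0.0459]
orientation: [-1.208, 1.206, -1.212]
contact_force: [-0.9, 1.8, 6.0]
grip_width: 0.0415
```

```bash
python3 - <<'E'
from h import *
grab('wrist','w2.png'); grab('scene','s2.png'); print(tcp())
E
```

```text
(array([ 0.5744, -0.379 ,  0.0459]), array([-1.208,  1.206, -1.212]), array([-1.3,  1.1,  5.9]), 0.0414)
```

View pics/s2.png

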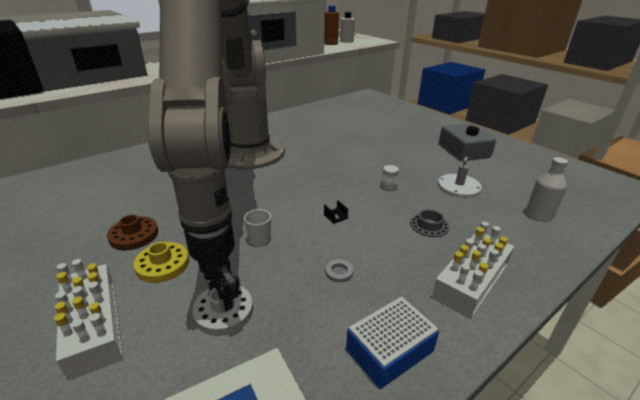

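View pics/w2.png

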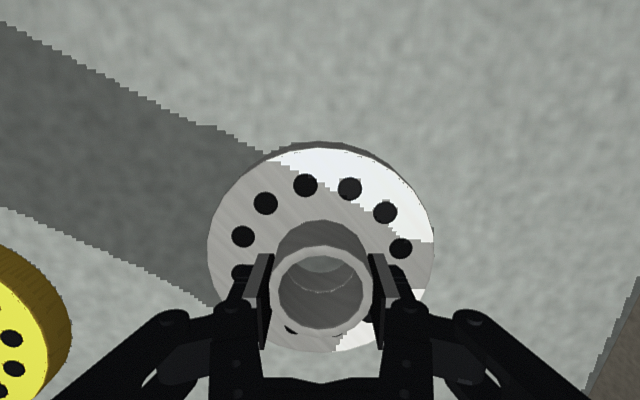

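The rotor's hub is held between the pads, at (320,290) in the wrist view. Next I lift it and carry it towards the stand.

Request:
jog_arm --motion '[[0,[0,-0.01,0],[0,0,0]],[0,[0,-0.02,0],[0,0,0]],[0,[0,-0.03,0],[0,0,0]],[0,[0,-0.035,0],[0,0,0]],[0,[0,-0.035,0],[0,0,0]],[0,[0,-0.035,0],[0,0,0]],[0,[0,-0.025,0],[0,0,0]],[0,[0,-0.017,0],[0,0,0]]]'

```text
clock: 3.38
tcp_pos: [0.5733, -0.3789, 0.2546]
orientation: [-1.208, 1.206, -1.213]
contact_force: [0.0, -1.1, -5.6]
grip_width: 0.0414
```

Request:
jog_arm --motion '[[0,[-0.015,0,0],[0,0,0]],[0,[-0.03,0,0],[0,0,0]],[0,[-0.035,0,0],[0,0,0]],[0,[-0.035,0,0],[0,0,0]],[0,[-0.035,0,0],[0,0,0]],[0,[-0.035,0,0],[0,0,0]],[0,[-0.035,0,0],[0,0,0]],[0,[-0.035,0,0],[0,0,0]],[0,[-0.035,0,0],[0,0,0]],[0,[-0.035,0,0],[0,0,0]]]'

```text
clock: 4.22
tcp_pos: [0.5714, -0.0514, 0.2499]
orientation: [-1.21, 1.21, -1.208]
contact_force: [0.1, -0.3, -5.5]
grip_width: 0.0414
```

Request:
jog_arm --motion '[[0,[-0.035,0,0],[0,0,0]],[0,[-0.035,0,0],[0,0,0]],[0,[-0.035,0,0],[0,0,0]],[0,[-0.035,0,0],[0,0,0]],[0,[-0.035,0,0],[0,0,0]],[0,[-0.035,0,0],[0,0,0]],[0,[-0.035,0,0],[0,0,0]],[0,[-0.035,0,0],[0,0,0]],[0,[-0.025,0,0],[0,0,0]],[0,[-0.01,0,0],[0,0,0]]]'

```text
clock: 5.05
tcp_pos: [0.5703, 0.2675, 0.2497]
orientation: [-1.212, 1.207, -1.202]
contact_force: [-0.4, 0.9, -5.1]
grip_width: 0.0417
```

Request:
jog_arm --motion '[[0,[0,0,0],[0,0,0]],[0,[0,0,0],[0,0,0]]]'

```text
clock: 5.22
tcp_pos: [0.572, 0.2613, 0.2496]
orientation: [-1.212, 1.209, -1.209]
contact_force: [-0.5, -0.8, -4.9]
grip_width: 0.0414
```

```bash
python3 - <<'E'
from h import *
f=grab('wrist','w3.png'); W=cloud(f); np.savez('w3.npz',W=W,im=f['image']); print(f['xyz'],tcp())
b=W[np.abs(W[...,2])<0.008]; print('bench',np.median(b[:,2]))
m=top_mask(W,(0.566,0.373),0.08,0.006,0.018); P=W[m]; print(len(P),np.median(P[:,2]),P.min(0),P.max(0))
print(circ(contour_pts(W,m),rad=0.06))
m=top_mask(W,(0.566,0.373),0.04,0.075,0.1); P=W[m]; print(len(P),np.median(P,0),P.min(0),P.max(0))
print(cv2.minAreaRect((P[:,:2]*1000).astype(np.float32)))
grab('scene','s3.png')
E
```

```text
[0.5710942  0.34105091 0.37343236] (array([0.5726, 0.2599, 0.2498]), array([-1.211,  1.21 , -1.211]), array([ 1. , -1.1, -4.5]), 0.0419)
bench 0.0003752218195685608
10824 0.01221484666820774 [0.50685252 0.31454188 0.00873409] [0.626109   0.41613316 0.01776989]
(array([0.56655925, 0.37395699, 0.05886241]), 404)
425 [0.56606658 0.37384238 0.09205552] [0.55855647 0.36145502 0.07514061] [0.57421973 0.38640587 0.09459238]
((566.3656005859375, 374.01251220703125), (9.609659194946289, 26.120403289794922), 28.750255584716797)
```

View pics/w3.png

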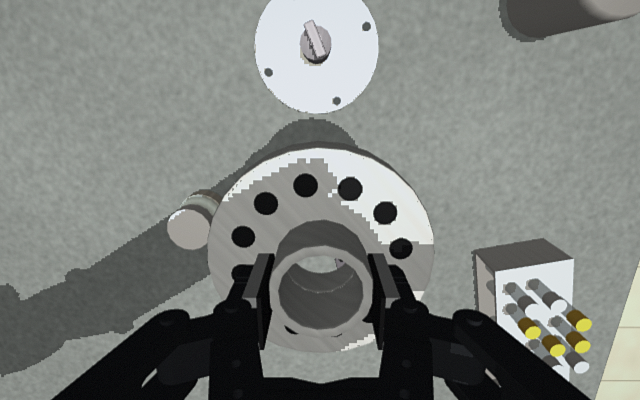

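The wrist view shows the stand at (316,45), about world (0.5664, 0.3739), with its bar along roughly 119° in world yaw. The rotor is level in the jaws. I'll check the offset of the hub in the grip with the data I already have.

```bash
python3 - <<'E'
from h import *
W=np.load('w3.npz')['W']
for z0,z1,rad in [(0.248,0.262,0.03),(0.222,0.234,0.06)]:
    m=top_mask(W,(0.573,0.2615),rad,z0,z1); P=W[m]
    print(len(P),np.median(P,0),P.min(0),P.max(0))
m=top_mask(W,(0.573,0.2615),0.06,0.222,0.234)
print(circ(contour_pts(W,m),rad=0.055))
m=top_mask(W,(0.573,0.2615),0.035,0.25,0.262)
for q in (0.017,0.022):print(circ(contour_pts(W,m),rad=q))
P=W[top_mask(W,(0.573,0.2615),0.06,0.222,0.234)]; A=np.c_[P[:,:2],np.ones(len(P))]; print(np.linalg.lstsq(A,P[:,2],rcond=None)[0])
E
```

```text
4996 [0.57220924 0.26736743 0.25189232] [0.54477248 0.23937802 0.24800083] [0.60239153 0.28365352 0.261993  ]
23007 [0.57087429 0.28289294 0.22416268] [0.51647496 0.20626748 0.2220003 ] [0.62550558 0.31628461 0.23399035]
(array([0.57102095, 0.26170032, 0.05389297]), 871)
(array([0.57100723, 0.2615649 , 0.02148501]), 588)
(array([0.57103479, 0.26161545, 0.02162173]), 621)
[-0.00200613 -0.00901169  0.22808639]
```

Request:
jog_arm --motion '[[0,[-0.02,0,-0.001],[0,0,0]],[0,[-0.03,0,-0.002],[0,0,0]],[0,[-0.03,0,-0.002],[0,0,0]],[0,[-0.022,0,0],[0,0,0]],[0,[-0.01,0.01,0],[0,0,0]],[0,[0,0.025,0],[0,0,0]],[0,[0,0.03,0],[0,0,0]],[0,[0,0.025,0],[0,0,0]],[0,[0,0.012,0],[0,0,0]],[0,[0,0,0],[0,0,0]]]'

```text
clock: 6.15
tcp_pos: [0.5668, 0.37, 0.1444]
orientation: [-1.216, 1.212, -1.212]
contact_force: [-1.6, -0.5, -5.2]
grip_width: 0.0415
```

```bash
python3 - <<'E'
from h import *
f=grab('wrist','w4.png'); W=cloud(f); np.savez('w4.npz',W=W,im=f['image']); print(f['xyz'],tcp())
g=grab('scene');h=grab('side')
cv2.imwrite('pics/c4.png',np.hstack([cv2.resize(g['image'][110:220,400:520],None,fx=3,fy=3),cv2.resize(h['image'][60:170,225:345],None,fx=3,fy=3)])[:,:,::-1])
for n,q in (('scene',g),('side',h)):
    W=cloud(q); 
    m=top_mask(W,(0.566,0.373),0.07,0.105,0.125); P=W[m]; print(n,len(P),P.min(0),P.max(0))
E
```

```text
[0.56661995 0.45027594 0.26789292] (array([0.5679, 0.3713, 0.147 ]), array([-1.212,  1.211, -1.212]), array([ 0.5, -0.3, -4.2]), 0.0418)
scene 598 [0.51519126 0.31601427 0.10502147] [0.62419815 0.42496281 0.12487821]
side 429 [0.51067762 0.31123068 0.10501308] [0.6221173  0.42810915 0.12494335]
```

View pics/w4.png

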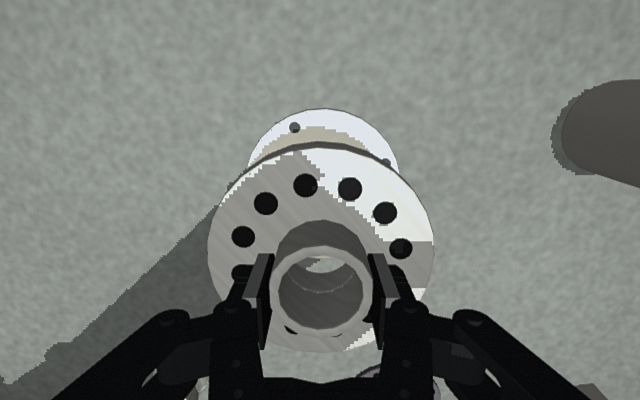

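View pics/c4.png

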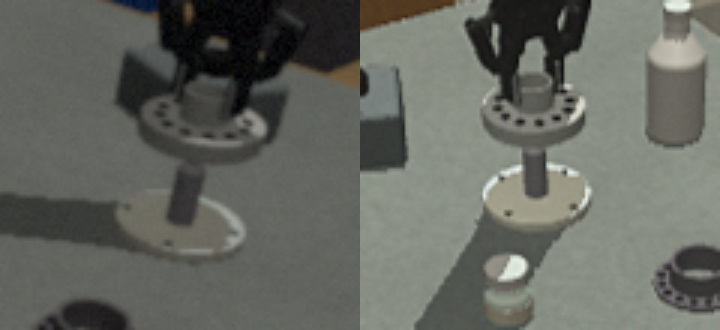

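```bash
python3 - <<'E'
from h import *
for n in ('scene','side'):
    W0=np.load(n+'0.npz')['W']
    m=top_mask(W0,(0.566,0.373),0.075,0.007,0.017); print(n,'stand',circ(contour_pts(W0,m),rad=0.06))
    f=grab(n); W=cloud(f)
    P=W[top_mask(W,(0.566,0.373),0.075,0.09,0.14)]; 
    h=np.histogram(P[:,2],bins=np.arange(0.09,0.14,0.004)); print(h[0])
    m=top_mask(W,(0.566,0.373),0.075,0.112,0.125); print(n,'rotor',circ(contour_pts(W,m),rad=0.055), np.median(W[m][:,2]))
print(tcp())
E
```

```text
scene stand (array([0.56960559, 0.37470452, 0.05763023]), 111)
[  0   0   0   1  51  58  53  57 261 155  22  24]
scene rotor (array([0.57044839, 0.37589408, 0.05418848]), 118) 0.12047756141249383
side stand (array([0.5651658 , 0.37248845, 0.05652497]), 71)
[  0   0   1  14  33  46  28  73 249  45  19  26]
side rotor (array([0.56789701, 0.37090753, 0.05129915]), 106) 0.12261377277563218
(array([0.5694, 0.3741, 0.1506]), array([-1.205,  1.208, -1.209]), array([ 0.2,  0.5, -5.5]), 0.0413)
```

Request:
jog_arm --motion '[[0,[0,0.005,-0.001],[0,0,0]],[0,[0,0.008,0],[0,0,0]],[0,[0,0.008,0],[0,0,0]],[0,[0,0.008,0],[0,0,0]],[0,[0,0.008,0],[0,0,0]],[0,[0,0.008,0],[0,0,0]]]'

```text
clock: 6.9
tcp_pos: [0.5668, 0.3733, 0.102]
orientation: [-1.21, 1.209, -1.209]
contact_force: [0.2, 0.5, -5.5]
grip_width: 0.0412
```

```bash
python3 - <<'E'
from h import *
f=grab('wrist','w5.png'); print(tcp())
E
```

```text
(array([0.5659, 0.3727, 0.1002]), array([-1.213,  1.21 , -1.209]), array([-0.6, -0.2, -7.1]), 0.0415)
```

View pics/w5.png

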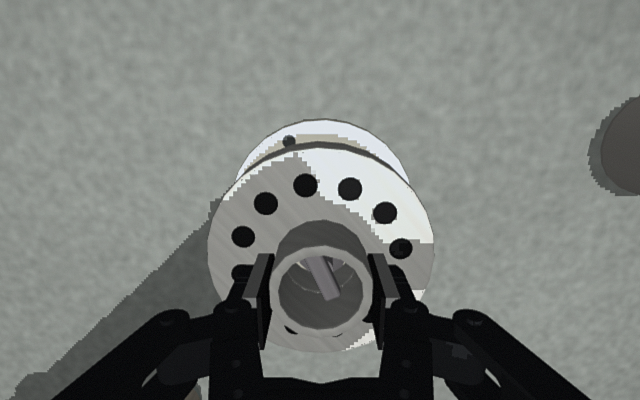

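The bar stands inside the bore at (323,280), clear of its wall, so I keep lowering.

Request:
jog_arm --motion '[[0,[0,0.008,0],[0,0,0]],[0,[0,0.01,0],[0,0,0]],[0,[0,0.01,0],[0,0,0]],[0,[0,0.007,0],[0,0,0]],[0,[0,0.004,0],[0,0,0]],[0,[0,0.002,0],[0,0,0]],[0,[0,0.002,0],[0,0,0]],[0,[0,0,0],[0,0,0]]]'

```text
clock: 7.62
tcp_pos: [0.5671, 0.3736, 0.0602]
orientation: [-1.209, 1.209, -1.209]
contact_force: [0.4, -0.9, -5.4]
grip_width: 0.042
```

```bash
python3 - <<'E'
from h import *
f=grab('wrist','w6.png');W=cloud(f); 
for z0,z1,rad in [(0.045,0.08,0.035),(0.02,0.045,0.06)]:
    m=top_mask(W,(0.567,0.374),rad,z0,z1); P=W[m]; print(len(P),np.median(P,0))
m=top_mask(W,(0.567,0.374),0.06,0.025,0.045); print(circ(contour_pts(W,m),rad=0.055))
for i in range(4):
    grab('wrist');print(tcp())
E
```

```text
11142 [0.56723492 0.382497   0.06274938]
22380 [0.56554924 0.39716866 0.03467355]
(array([0.56610993, 0.37425151, 0.05391507]), 814)
(array([0.5673, 0.3737, 0.0607]), array([-1.208,  1.209, -1.209]), array([-1.6,  0.5, -5.5]), 0.0413)
(array([0.5673, 0.3737, 0.0608]), array([-1.208,  1.209, -1.209]), array([-0. , -0.7, -5.1]), 0.0417)
(array([0.5673, 0.3737, 0.0608]), array([-1.208,  1.209, -1.209]), array([ 0.6,  0.1, -5.5]), 0.0416)
(array([0.5673, 0.3737, 0.0608]), array([-1.208,  1.209, -1.209]), array([-0.8, -0.3, -4.2]), 0.0416)
```

Request:
jog_arm --motion '[[0,[0,0.001,0],[0,0,0]],[0,[0,0.001,0],[0,0,0]],[0,[0,0.001,0],[0,0,0]],[0,[0,0,0],[0,0,0]],[0,[0,0,0],[0,0,0]]]'

```text
clock: 8.28
tcp_pos: [0.5671, 0.3736, 0.0579]
orientation: [-1.209, 1.209, -1.209]
contact_force: [-3.1, -1.5, 2.1]
grip_width: 0.0416
```

Request:
jog_arm --motion '[[0.15,[0,0,0],[0,0,0]],[0.7,[0,0,0],[0,0,0]],[1,[0,0,0],[0,0,0]],[1,[0,0,0],[0,0,0]],[1,[0,0,0],[0,0,0]],[1,[0,-0.01,0],[0,0,0]],[1,[0,-0.03,0],[0,0,0]],[1,[0,-0.04,0],[0,0,0]],[1,[0,-0.04,0],[0,0,0]],[1,[0,-0.04,0],[0,0,0]]]'

```text
clock: 9.12
tcp_pos: [0.5669, 0.3734, 0.2198]
orientation: [-1.209, 1.209, -1.209]
contact_force: [1.5, 0.5, 0.3]
grip_width: 0.0853
```

```bash
python3 - <<'E'
from h import *
f=grab('wrist','w7.png');W=cloud(f); print(tcp())
c=(0.567,0.374)
m=top_mask(W,c,0.07,0.025,0.04); P=W[m]; print(len(P),np.median(P,0),circ(contour_pts(W,m),rad=0.055))
A=np.c_[P[:,:2],np.ones(len(P))]; print(np.linalg.lstsq(A,P[:,2],rcond=None)[0])
m=top_mask(W,c,0.03,0.085,0.1); P=W[m]; print(len(P),np.median(P,0))
E
```

```text
(array([0.5705, 0.3761, 0.2297]), array([-1.194,  1.205, -1.208]), array([2.7, 1.9, 6.8]), 0.0855)
8560 [0.5656769  0.38269049 0.03241737] (array([0.56629021, 0.37394189, 0.05384595]), 504)
[ 0.00135026 -0.00223619  0.03250962]
370 [0.56646078 0.37545832 0.09216477]
```

View pics/w7.png

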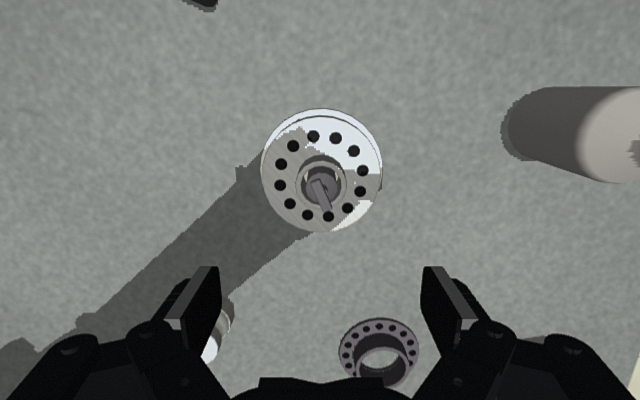

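The rotor is seated: its disc top reads 0.0325 m and its axis is at (0.5663, 0.3739), level. In the wrist view it is at (322,170). Next is the tube ring.

Request:
jog_arm --motion '[[1,[0.02,-0.01,0.01],[0,0,0]],[1,[0.034,-0.01,0.0125],[0,0,0]],[1,[0.036,-0.01,0.0125],[0,0,0]],[1,[0.036,0,0.0125],[0,0,0]],[1,[0.034,0,0.0125],[0,0,0]],[1,[0.0235,0,0.0085],[0,0,0]],[1,[0,0,0],[0,0,0]],[1,[0,0,0],[0,0,0]]]'

```text
clock: 9.83
tcp_pos: [0.6364, 0.1875, 0.2479]
orientation: [-1.207, 1.211, -1.213]
contact_force: [0.3, 0.8, 0.5]
grip_width: 0.0854
```

```bash
python3 - <<'E'
from h import *
f=grab('wrist','w8.png');W=cloud(f); print(tcp())
c=(0.6355,0.1515)
for z0,z1,rad,rd in [(0.024,0.036,0.04,0.031),(0.003,0.010,0.055,0.048)]:
    m=top_mask(W,c,rad,z0,z1); P=W[m]; print(len(P),np.median(P,0),(P.min(0)+P.max(0))/2)
    print(circ(contour_pts(W,m),rad=rd), )
E
```

```text
(array([0.6356, 0.1899, 0.2478]), array([-1.208,  1.21 , -1.21 ]), array([-0.5,  1.1, -0.8]), 0.0853)
913 [0.63510561 0.15078584 0.02997903] [0.63514241 0.1516875  0.02816086]
(array([0.63560291, 0.15108462, 0.02960576]), 320)
2899 [0.63538305 0.16468005 0.00648122] [0.63544063 0.1506414  0.00649953]
(array([0.635392  , 0.15162332, 0.04689235]), 340)
```

View pics/w8.png

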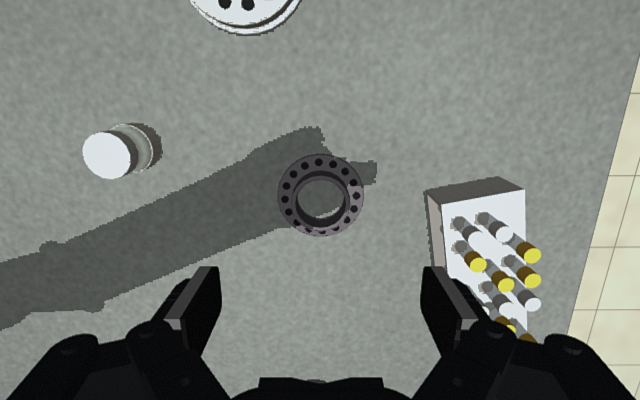

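The tube ring is at (320,195) in the wrist view, about world (0.6354, 0.1514). The jar and the rack are both clear of the fingers.

Request:
jog_arm --motion '[[1,[0.02,0.01,0.0005],[0,0,0]],[1,[0.019,0.025,0],[0,0,0]],[1,[0,0.035,0],[0,0,0]],[1,[0,0.035,0],[0,0,0]],[1,[0,0.035,0],[0,0,0]],[1,[0,0.035,0],[0,0,0]],[1,[0,0.025,0],[0,0,0]],[1,[0,0.014,0],[0,0,0]],[1,[0,0,0],[0,0,0]],[1,[0,0,0],[0,0,0]]]'

```text
clock: 10.72
tcp_pos: [0.636, 0.1524, 0.0336]
orientation: [-1.21, 1.209, -1.208]
contact_force: [-0.2, 0.6, 0.9]
grip_width: 0.0855
```

Request:
jog_arm --motion '[[0.5,[0,0,0],[0,0,0]],[0.4,[0,0,0],[0,0,0]],[0.2,[0,0,0],[0,0,0]],[0.2,[0,0,0],[0,0,0]],[0.2,[0,0,0],[0,0,0]],[0.2,[0,0,0],[0,0,0]]]' --force 40

```text
clock: 11.22
tcp_pos: [0.6375, 0.1518, 0.0364]
orientation: [-1.205, 1.207, -1.21]
contact_force: [-1.3, -0.3, 7.5]
grip_width: 0.0604
```

Request:
jog_arm --motion '[[0.2,[0,-0.01,0],[0,0,0]],[0.2,[0,-0.02,0],[0,0,0]],[0.2,[0,-0.03,0],[0,0,0]],[0.2,[0,-0.035,0],[0,0,0]],[0.2,[0,-0.035,0],[0,0,0]],[0.2,[0,-0.035,0],[0,0,0]],[0.2,[0,-0.025,0],[0,0,0]],[0.2,[0,-0.01,0],[0,0,0]],[0.2,[0,0,0],[0,0,0]]]'

```text
clock: 11.97
tcp_pos: [0.6376, 0.1514, 0.2374]
orientation: [-1.203, 1.206, -1.211]
contact_force: [-0.1, -0.0, -1.2]
grip_width: 0.0603
```

```bash
python3 - <<'E'
from h import *
f=grab('wrist','w9.png');W=cloud(f); np.savez('w9.npz',W=W);print(tcp())
z=tcp()[0][2]; c=(0.636,0.151)
P=W[top_mask(W,c,0.06,z-0.05,z+0.02)]; print(np.histogram(P[:,2]-z,bins=np.arange(-0.05,0.02,0.003)))
m=top_mask(W,c,0.055,z-0.032,z-0.02); print(circ(contour_pts(W,m),rad=0.048),np.median(W[m],0))
P=W[m];A=np.c_[P[:,:2],np.ones(len(P))]; print(np.linalg.lstsq(A,P[:,2],rcond=None)[0])
E
```

```text
(array([0.6363, 0.151 , 0.2345]), array([-1.207,  1.208, -1.21 ]), array([ 0.3, -0.3, -2.2]), 0.06)
(array([   0,    0,    0,    0,    0,   45,  575, 9252,  872,  681,  701,
        754,  782,  865, 1042, 4516,  364,  364,  426,  414,  441,  488,
        524]), array([-0.05 , -0.047, -0.044, -0.041, -0.038, -0.035, -0.032, -0.029,
       -0.026, -0.023, -0.02 , -0.017, -0.014, -0.011, -0.008, -0.005,
       -0.002,  0.001,  0.004,  0.007,  0.01 ,  0.013,  0.016,  0.019]))
(array([0.6367167 , 0.15187666, 0.04665043]), 650) [0.63667793 0.17658059 0.20731368]
[ 0.00385448 -0.01817139  0.20823385]
```

View pics/w9.png

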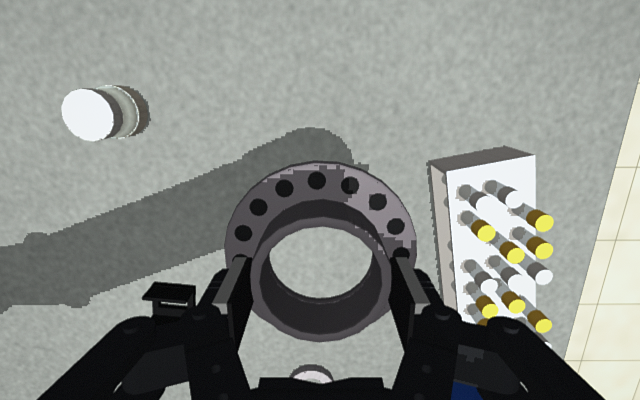

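The ring is held level, with its collar between the pads at (320,290) in the wrist view. I carry it over the stand and start down.

Request:
jog_arm --motion '[[0.2,[-0.015,0,-0.005],[0,0,0]],[0.2,[-0.03,0,-0.01],[0,0,0]],[0.2,[-0.035,0,-0.011],[0,0,0]],[0.2,[-0.035,0,-0.011],[0,0,0]],[0.2,[-0.035,0,-0.011],[0,0,0]],[0.2,[-0.035,0,-0.011],[0,0,0]],[0.2,[-0.025,0,-0.008],[0,0,0]],[0.2,[-0.012,0,-0.003],[0,0,0]],[0.2,[0,0.02,0],[0,0,0]],[0.2,[0,0.03,0],[0,0,0]]]'

```text
clock: 12.85
tcp_pos: [0.5665, 0.3747, 0.1837]
orientation: [-1.207, 1.207, -1.208]
contact_force: [0.8, -0.4, -1.3]
grip_width: 0.0601
```

Request:
jog_arm --motion '[[0.2,[0,0.03,0],[0,0,0]],[0.2,[0,0.025,0],[0,0,0]],[0.2,[0,0.015,0],[0,0,0]],[0.2,[0,0.009,0],[0,0,0]],[0.2,[0,0,0],[0,0,0]]]'

```text
clock: 13.27
tcp_pos: [0.5644, 0.3707, 0.1003]
orientation: [-1.216, 1.211, -1.211]
contact_force: [-0.8, 0.4, -1.6]
grip_width: 0.0599
```

```bash
python3 - <<'E'
from h import *
f=grab('wrist','w10.png');W=cloud(f);print(tcp())
c=(0.566,0.3735)
P=W[top_mask(W,c,0.06,0.02,0.1)]; print(np.histogram(P[:,2],bins=np.arange(0.02,0.1,0.004)))
m=top_mask(W,c,0.055,0.073,0.083); print(circ(contour_pts(W,m),rad=0.048),np.median(W[m],0))
E
```

```text
(array([0.5654, 0.3717, 0.1024]), array([-1.213,  1.21 , -1.21 ]), array([ 0.5,  0.4, -1.9]), 0.0601)
(array([   82,    86,  2231,  5508,    18,    29,    37,    50,    61,
         392,   535,   494, 10583,  1134,   953,  1010,  1157,  1718,
        5440]), array([0.02 , 0.024, 0.028, 0.032, 0.036, 0.04 , 0.044, 0.048, 0.052,
       0.056, 0.06 , 0.064, 0.068, 0.072, 0.076, 0.08 , 0.084, 0.088,
       0.092, 0.096]))
(array([0.56328572, 0.3700826 , 0.02591525]), 280) [0.56557135 0.35864455 0.07790446]
```

View pics/w10.png

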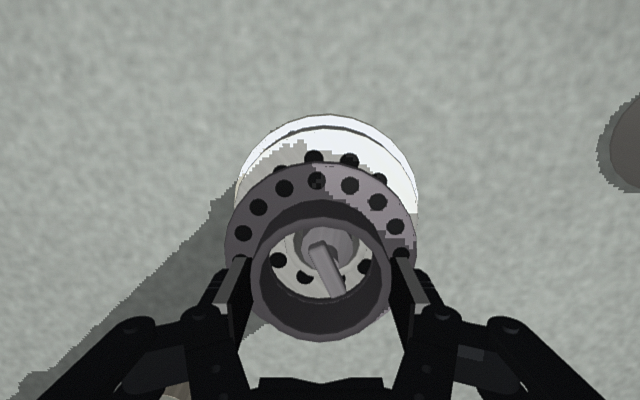

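```bash
python3 - <<'E'
from h import *
f=grab('wrist');W=cloud(f);print(tcp())
c=(0.566,0.3735)
m=top_mask(W,c,0.055,0.066,0.076); print(circ(contour_pts(W,m),rad=0.048),np.median(W[m],0))
m=top_mask(W,c,0.075,0.028,0.036); print(circ(contour_pts(W,m),rad=0.055))
E
```

```text
(array([0.5662, 0.3725, 0.104 ]), array([-1.21,  1.21, -1.21]), array([ 0.7,  0.1, -0.4]), 0.0601)
(array([0.56426461, 0.3720039 , 0.04664323]), 648) [0.56561251 0.39497972 0.07214377]
(array([0.56615029, 0.37577184, 0.05275196]), 531)
```

Request:
jog_arm --motion '[[0.2,[-0.001,0.003,0.001],[0,0,0]],[0.2,[0,0.006,0],[0,0,0]],[0.2,[0,0.006,0],[0,0,0]],[0.2,[0,0.006,0],[0,0,0]],[0.2,[0,0.005,0],[0,0,0]],[0.2,[0,0.003,0],[0,0,0]],[0.2,[0,0.002,0],[0,0,0]],[0.2,[0,0,0],[0,0,0]]]'

```text
clock: 14.03
tcp_pos: [0.5667, 0.3739, 0.0727]
orientation: [-1.21, 1.209, -1.209]
contact_force: [-0.7, -0.3, -1.8]
grip_width: 0.0602
```

```bash
python3 - <<'E'
from h import *
f=grab('wrist','w11.png');W=cloud(f);print(tcp())
c=(0.566,0.3735)
m=top_mask(W,c,0.055,0.036,0.048); P=W[m]; print(circ(contour_pts(W,m),rad=0.048),np.median(P,0))
A=np.c_[P[:,:2],np.ones(len(P))]; print(np.linalg.lstsq(A,P[:,2],rcond=None)[0])
E
```

```text
(array([0.567 , 0.3739, 0.0731]), array([-1.21 ,  1.209, -1.209]), array([-0.3, -0.4, -1.3]), 0.0598)
(array([0.56568037, 0.37417248, 0.04668895]), 628) [0.56517554 0.40126956 0.04251336]
[-0.00281358 -0.00927917  0.04785958]
```

Request:
jog_arm --motion '[[0.2,[0,0.002,0],[0,0,0]],[0.2,[0,0.001,0],[0,0,0]],[0.2,[0,0.001,0],[0,0,0]],[0.2,[0,0.001,0],[0,0,0]],[0.2,[0,0,0],[0,0,0]],[0.2,[0,0,0],[0,0,0]]]'

```text
clock: 14.58
tcp_pos: [0.5671, 0.374, 0.0686]
orientation: [-1.209, 1.209, -1.209]
contact_force: [-0.8, 0.1, 1.8]
grip_width: 0.0597
```

Contact shows in the force, so I release and back off.

Request:
jog_arm --motion '[[0.2,[0,0.001,0],[0,0,0]],[0.2,[0,0,0],[0,0,0]],[0.8,[0,0,0],[0,0,0]],[1,[0,0,0],[0,0,0]],[1,[0,0,0],[0,0,0]],[1,[0,-0.01,0],[0,0,0]],[1,[0,-0.03,0],[0,0,0]],[1,[0,-0.04,0],[0,0,0]],[1,[0,-0.04,0],[0,0,0]],[1,[0,-0.04,0],[0,0,0]]]'

```text
clock: 15.42
tcp_pos: [0.5668, 0.3738, 0.2296]
orientation: [-1.209, 1.209, -1.209]
contact_force: [1.1, 0.9, 1.3]
grip_width: 0.0855
```

```bash
python3 - <<'E'
from h import *
f=grab('wrist','w12.png');W=cloud(f);print(tcp())
c=(0.566,0.3735)
m=top_mask(W,c,0.055,0.034,0.044); P=W[m]; print(circ(contour_pts(W,m),rad=0.048),np.median(P,0))
A=np.c_[P[:,:2],np.ones(len(P))]; print(np.linalg.lstsq(A,P[:,2],rcond=None)[0])
m=top_mask(W,c,0.04,0.058,0.068); P=W[m]; print(np.median(P,0),len(P),circ(contour_pts(W,m),rad=0.031))
E
```

```text
(array([0.5703, 0.3765, 0.2396]), array([-1.195,  1.205, -1.208]), array([1.7, 1.4, 6.9]), 0.0853)
(array([0.56636739, 0.37387596, 0.04690227]), 432) [0.56645696 0.38734082 0.0384408 ]
[ 0.00010159 -0.00276229  0.03948285]
[0.56557848 0.37732555 0.06144884] 2002 (array([0.56623801, 0.37368968, 0.02988018]), 334)
```

View pics/w12.png

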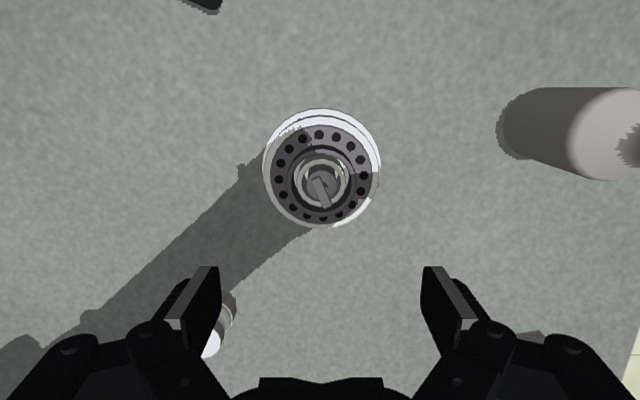

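The ring is seated at (321,178) in the wrist view: flange top 0.0385 m, on the axis and level. Next is the washer.

Request:
jog_arm --motion '[[1,[0.02,-0.011,0.003],[0,0,0]],[1,[0.036,-0.012,0.0045],[0,0,0]],[1,[0.037,0,0.0045],[0,0,0]],[1,[0.037,0,0.0045],[0,0,0]],[1,[0.037,0,0.0045],[0,0,0]],[1,[0.037,0,0.0045],[0,0,0]],[1,[0.037,0,0.0045],[0,0,0]],[1,[0.037,0,0.0045],[0,0,0]],[1,[0.037,0,0.0045],[0,0,0]],[1,[0.037,0,0.0045],[0,0,0]]]'

```text
clock: 16.3
tcp_pos: [0.6105, 0.0202, 0.251]
orientation: [-1.208, 1.209, -1.209]
contact_force: [0.8, 0.1, 0.2]
grip_width: 0.0853
```

Request:
jog_arm --motion '[[1,[0.037,0,0.0045],[0,0,0]],[1,[0.037,0,0.0045],[0,0,0]],[1,[0.03,0,0.0045],[0,0,0]],[1,[0.015,0,0.002],[0,0,0]],[1,[0,0,0],[0,0,0]],[1,[0,0,0],[0,0,0]]]'

```text
clock: 16.8
tcp_pos: [0.626, -0.098, 0.2506]
orientation: [-1.208, 1.211, -1.211]
contact_force: [-0.3, 1.2, -0.0]
grip_width: 0.0851
```

```bash
python3 - <<'E'
from h import *
f=grab('wrist','w13.png');W=cloud(f);print(tcp())
c=(0.626,-0.1365)
m=top_mask(W,c,0.045,0.007,0.02); P=W[m]; print(circ(contour_pts(W,m),rad=0.030),np.median(P,0),(P.min(0)+P.max(0))/2)
c=(0.4645,-0.0105)
m=top_mask(W,c,0.045,0.004,0.05); P=W[m]; print(len(P),P.min(0),P.max(0))
E
```

```text
(array([ 0.626 , -0.0962,  0.2505]), array([-1.209,  1.209, -1.208]), array([ 0.7,  0.5, -0.4]), 0.0857)
(array([ 0.6254757 , -0.13677285,  0.02892506]), 228) [ 0.62576694 -0.13564023  0.01223591] [ 0.6252463  -0.13714816  0.01088354]
2090 [ 0.43750226 -0.03491904  0.00402864] [0.49044232 0.01332087 0.03432841]
```

View pics/w13.png

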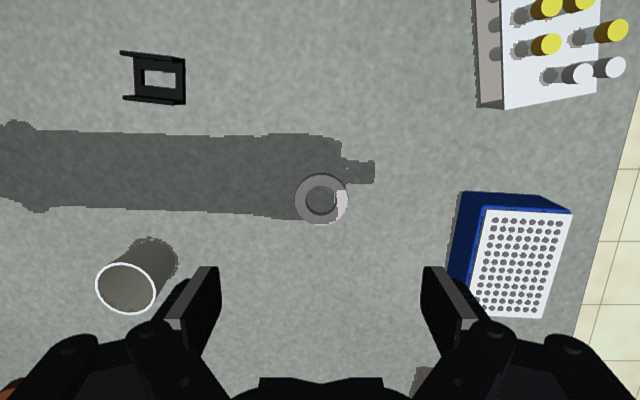

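```bash
python3 - <<'E'
from h import *
W=np.load('w9.npz')['W']; T=(0.636,0.151,0.235)
for yy in (0.012,0.004,-0.004,-0.012):
  for s in (-1,1):
    X=(W[...,0]-T[0])*s; Y=W[...,1]-T[1]
    m=(X>0.0325)&(X<0.06)&(abs(Y-yy)<0.004); P=W[m]
    print('grip60',s,yy,len(P),np.histogram(P[:,2]-T[2],bins=np.arange(-0.04,0.03,0.005))[0])
W=np.load('wrist0.npz')['W']; T=(0.675,0,0.25)
for s in (-1,1):
    X=(W[...,0]-T[0])*s; Y=W[...,1]-T[1]
    m=(X>0.035)&(X<0.07)&(abs(Y)<0.015)&(W[...,2]>0.15); P=W[m]
    print('open',s,len(P),(P[:,2]-T[2]).min(),np.histogram(P[:,2]-T[2],bins=np.arange(-0.04,0.05,0.005))[0], X[m].min())
E
```

```text
grip60 -1 0.012 5922 [  0   1 380   0   0   0  20  49  57  61  71  76  88 132]
grip60 1 0.012 6020 [  0   0 428   0   0   0  26  70  76  82  90 100 103 165]
grip60 -1 0.004 2848 [  0   1 406   0   0   0   6  51  83  85  91 106  17  17]
grip60 1 0.004 2898 [  0   0 443   0   0   0   1  49  73  88  92 114  23  40]
grip60 -1 -0.004 1595 [ 0  1 70  0  0  0  0  0  0  0  0  0  0  0]
grip60 1 -0.004 1560 [ 0  0 61  0  0  0  0  0  0  0  0  0  0  0]
grip60 -1 -0.012 187 [0 0 0 0 0 0 0 0 0 0 0 0 0 0]
grip60 1 -0.012 162 [0 0 0 0 0 0 0 0 0 0 0 0 0 0]
open -1 11170 -0.007041539294224491 [   0    0    0    0    0    0   24  239  350  425  470  542  572  506
  523  601 1446] 0.035612184412976755
open 1 11791 -0.0066486932850240155 [   0    0    0    0    0    0   27  236  366  411  485  533  587  487
  521  616 1514] 0.035177969524682995
```

The washer is at (320,198) in the wrist view, about world (0.6255, -0.1369). The depth data also show that the fingertips stand only about 10 mm ahead of the TCP at a 60 mm opening, so I grasp lower than before.

Request:
jog_arm --motion '[[1,[0.02,0.01,0],[0,0,0]],[1,[0.0205,0.025,0],[0,0,0]],[1,[0,0.035,0],[0,0,0]],[1,[0,0.035,0],[0,0,0]],[1,[0,0.035,0],[0,0,0]],[1,[0,0.035,0],[0,0,0]],[1,[0,0.03,0],[0,0,0]],[1,[0,0.02,0],[0,0,0]],[1,[0,0.01,0],[0,0,0]],[1,[0,0.0035,0],[0,0,0]]]'

```text
clock: 17.68
tcp_pos: [0.6252, -0.1353, 0.0101]
orientation: [-1.211, 1.21, -1.205]
contact_force: [-0.6, 0.3, 0.3]
grip_width: 0.0856
```

Request:
jog_arm --motion '[[0.8,[0,0,0],[0,0,0]],[0.6,[0,0,0],[0,0,0]],[0.4,[0,0,0],[0,0,0]],[0.2,[0,0,0],[0,0,0]],[0.2,[0,0,0],[0,0,0]],[0.2,[0,0,0],[0,0,0]],[0.2,[0,0,0],[0,0,0]],[0.2,[0,0,0],[0,0,0]]]' --force 40

```text
clock: 18.35
tcp_pos: [0.6278, -0.1375, 0.0147]
orientation: [-1.206, 1.206, -1.211]
contact_force: [-2.7, 1.1, 6.6]
grip_width: 0.0576
```

```bash
python3 - <<'E'
from h import *
f=grab('wrist','w14.png');W=cloud(f);print(tcp())
E
```

```text
(array([ 0.6278, -0.1375,  0.0147]), array([-1.206,  1.206, -1.211]), array([-0.4,  1.3,  6.8]), 0.0581)
```

View pics/w14.png

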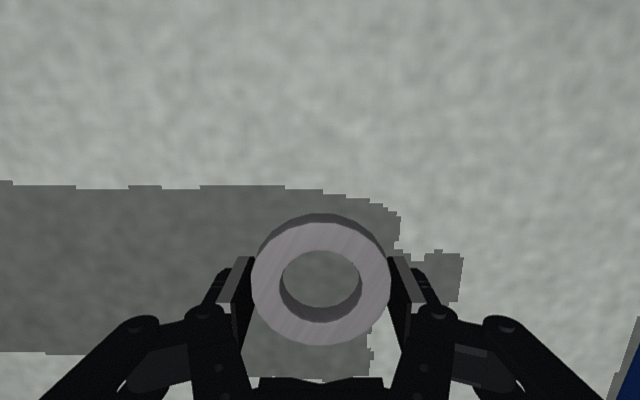

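The washer is gripped at (320,285) in the wrist view. I lift it and carry it to the stand.

Request:
jog_arm --motion '[[0.2,[0,-0.01,0],[0,0,0]],[0.2,[0,-0.025,0],[0,0,0]],[0.2,[0,-0.035,0],[0,0,0]],[0.2,[0,-0.035,0],[0,0,0]],[0.2,[0,-0.035,0],[0,0,0]],[0.2,[-0.015,-0.025,-0.001],[0,0,0]],[0.2,[-0.025,-0.015,-0.003],[0,0,0]],[0.2,[-0.035,-0.01,-0.005],[0,0,0]],[0.2,[-0.036,0,-0.005],[0,0,0]],[0.2,[-0.036,0,-0.005],[0,0,0]]]'

```text
clock: 19.23
tcp_pos: [0.6073, 0.0106, 0.2047]
orientation: [-1.205, 1.207, -1.212]
contact_force: [0.3, 0.8, -2.2]
grip_width: 0.0579
```

Request:
jog_arm --motion '[[0.2,[-0.036,0,-0.005],[0,0,0]],[0.2,[-0.036,0,-0.005],[0,0,0]],[0.2,[-0.036,0,-0.005],[0,0,0]],[0.2,[-0.036,0,-0.005],[0,0,0]],[0.2,[-0.036,0,-0.005],[0,0,0]],[0.2,[-0.036,0,-0.005],[0,0,0]],[0.2,[-0.036,0,-0.005],[0,0,0]],[0.2,[-0.036,0,-0.003],[0,0,0]],[0.2,[-0.025,0,-0.002],[0,0,0]],[0.2,[-0.01,0,0],[0,0,0]]]'

```text
clock: 20.07
tcp_pos: [0.5649, 0.3385, 0.2035]
orientation: [-1.209, 1.206, -1.202]
contact_force: [-0.6, 1.0, -1.6]
grip_width: 0.0581
```

Request:
jog_arm --motion '[[0.2,[0,0,0],[0,0,0]],[0.2,[0,0,0],[0,0,0]]]'

```text
clock: 20.23
tcp_pos: [0.5672, 0.3318, 0.2026]
orientation: [-1.209, 1.208, -1.21]
contact_force: [0.2, -0.3, -1.0]
grip_width: 0.0576
```

```bash
python3 - <<'E'
from h import *
f=grab('wrist','w15.png');W=cloud(f);np.savez('w15.npz',W=W);T=tcp();print(T)
c=T[0]
P=W[top_mask(W,c,0.045,c[2]-0.02,c[2]+0.01)];print(np.histogram(P[:,2],bins=np.arange(c[2]-0.02,c[2]+0.01,0.003)))
m=top_mask(W,c,0.045,c[2]-0.01,c[2]+0.0025); P=W[m]; print(circ(contour_pts(W,m),rad=0.030),circ(contour_pts(W,m),rad=0.017),np.median(P,0))
A=np.c_[P[:,:2],np.ones(len(P))]; print(np.linalg.lstsq(A,P[:,2],rcond=None)[0])
E
```

```text
(array([0.5677, 0.3304, 0.2024]), array([-1.209,  1.209, -1.212]), array([ 0.2, -1.9, -1. ]), 0.0577)
(array([   0,    4,  284,  713,  884, 5878, 4450,  392,  426]), array([0.1824, 0.1854, 0.1884, 0.1914, 0.1944, 0.1974, 0.2004, 0.2034,
       0.2064, 0.2094]))
(array([0.56628859, 0.33203935, 0.02930768]), 738) (array([0.56628884, 0.33218275, 0.01726563]), 365) [0.56653263 0.33741104 0.20020312]
[ 0.00028916 -0.00807266  0.20225066]
```

View pics/w15.png

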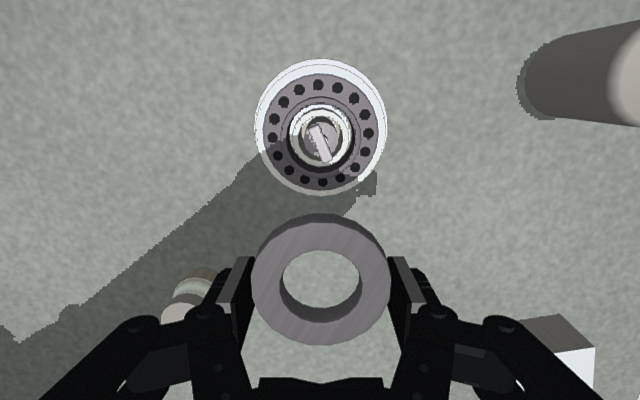

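Request:
jog_arm --motion '[[0.2,[-0.02,0,0],[0,0,0]],[0.2,[-0.015,0,0],[0,0,0]],[0.2,[-0.007,0.01,0],[0,0,0]],[0.2,[0,0.025,0],[0,0,0]],[0.2,[0,0.025,0],[0,0,0]],[0.2,[0,0.02,0],[0,0,0]],[0.2,[0,0.01,0],[0,0,0]],[0.2,[0,0.003,0],[0,0,0]],[0.2,[0,0,0],[0,0,0]]]'

```text
clock: 21.03
tcp_pos: [0.5669, 0.3739, 0.108]
orientation: [-1.211, 1.21, -1.21]
contact_force: [0.1, 0.3, -1.4]
grip_width: 0.0579
```

```bash
python3 - <<'E'
from h import *
f=grab('wrist','w16.png');W=cloud(f);T=tcp();print(T)
c=T[0]
m=top_mask(W,c,0.045,c[2]-0.01,c[2]+0.0025); P=W[m]; print(circ(contour_pts(W,m),rad=0.030),np.median(P,0))
E
```

```text
(array([0.5675, 0.3745, 0.1093]), array([-1.208,  1.209, -1.21 ]), array([-0.5, -0.3, -1.5]), 0.0576)
(array([0.56596789, 0.37421291, 0.02940812]), 730) [0.56583565 0.37979132 0.10568356]
```

View pics/w16.png

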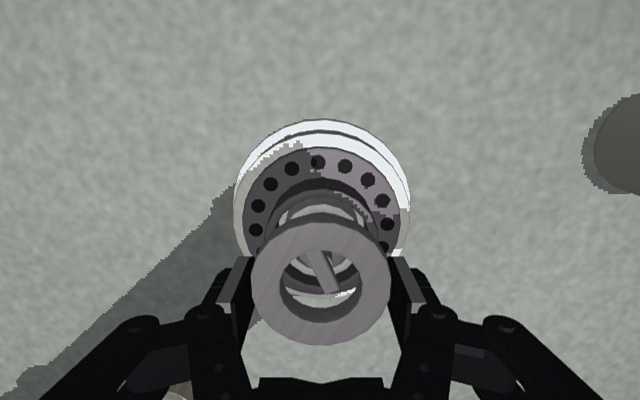

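Request:
jog_arm --motion '[[0.2,[0,0.005,0],[0,0,0]],[0.2,[0,0.008,0],[0,0,0]],[0.2,[0,0.008,0],[0,0,0]],[0.2,[0,0.005,0],[0,0,0]],[0.2,[0,0.003,0],[0,0,0]],[0.2,[0,0.001,0],[0,0,0]],[0.2,[0,0.001,0],[0,0,0]],[0.2,[0,0.001,0],[0,0,0]],[0.2,[0,0,0],[0,0,0]],[0.2,[0,0,0],[0,0,0]]]'

```text
clock: 21.92
tcp_pos: [0.5672, 0.3746, 0.0771]
orientation: [-1.209, 1.209, -1.209]
contact_force: [-0.3, 0.8, -1.5]
grip_width: 0.0579
```

Request:
jog_arm --motion '[[0.2,[0,0.001,0],[0,0,0]],[0.2,[0,0.001,0],[0,0,0]],[0.2,[0,0,0],[0,0,0]],[0.2,[0,0,0],[0,0,0]]]'

```text
clock: 22.25
tcp_pos: [0.5674, 0.3747, 0.0765]
orientation: [-1.208, 1.209, -1.209]
contact_force: [-4.0, -1.9, 7.9]
grip_width: 0.0579
```

Request:
jog_arm --motion '[[0.8,[0,-0.001,0],[0,0,0]],[1,[0,0,0],[0,0,0]],[1,[0,0,0],[0,0,0]],[1,[0,-0.01,0],[0,0,0]],[1,[0,-0.03,0],[0,0,0]],[1,[0,-0.04,0],[0,0,0]],[1,[0,-0.04,0],[0,0,0]],[1,[0,-0.03,0],[0,0,0]],[1,[0,0,0],[0,0,0]],[1,[0,0,0],[0,0,0]]]'

```text
clock: 23.08
tcp_pos: [0.5681, 0.3754, 0.2291]
orientation: [-1.203, 1.208, -1.209]
contact_force: [0.1, -0.5, -1.0]
grip_width: 0.0851
```

```bash
python3 - <<'E'
from h import *
f=grab('wrist','w17.png');W=cloud(f);print(tcp())
c=(0.566,0.374)
m=top_mask(W,c,0.045,0.069,0.08); P=W[m]; print(circ(contour_pts(W,m),rad=0.030),np.median(P,0),len(P))
A=np.c_[P[:,:2],np.ones(len(P))]; print(np.linalg.lstsq(A,P[:,2],rcond=None)[0])
m=top_mask(W,c,0.055,0.034,0.044); P=W[m]; print(circ(contour_pts(W,m),rad=0.048),np.median(P,0))
m=top_mask(W,c,0.03,0.089,0.096); P=W[m]; print(len(P),np.median(P,0),cv2.minAreaRect((P[:,:2]*1000).astype(np.float32)))
Q=P[:,:2]-P[:,:2].mean(0); w,v=np.linalg.eigh(Q.T@Q); print('bar yaw',np.degrees(np.arctan2(v[1,1],v[0,1])))
E
```

```text
(array([0.5671, 0.3746, 0.2267]), array([-1.208,  1.209, -1.209]), array([-0.7,  0.6, -1.1]), 0.0856)
(array([0.56650421, 0.37484555, 0.02895374]), 318) [0.56681894 0.37714376 0.07413145] 2960
[ 0.00086788 -0.00529474  0.07528158]
(array([0.56637591, 0.37386045, 0.04683273]), 456) [0.56597964 0.39033278 0.03841982]
321 [0.56602166 0.37515251 0.09231096] ((566.4154052734375, 374.56671142578125), (8.08584213256836, 25.831443786621094), 23.300260543823242)
bar yaw 112.84911690631097
```

View pics/w17.png

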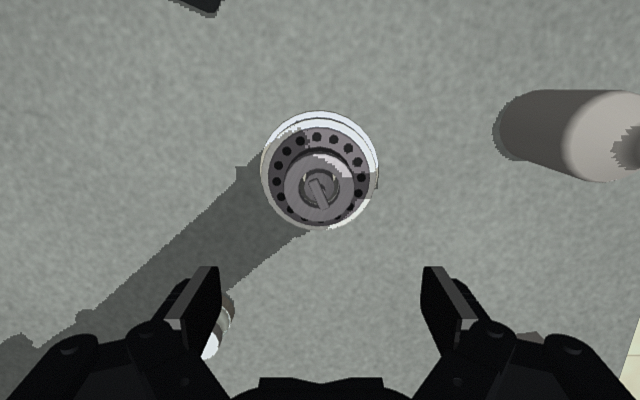

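The washer lies flat on the collar, top at 0.074 m and on the axis. In the wrist view it is at (321,186). The bar runs along about 113° yaw. Now the clip.

Request:
jog_arm --motion '[[1,[0.02,0,-0.005],[0,0,0]],[1,[0.036,0,-0.0095],[0,0,0]],[1,[0.036,0,-0.0095],[0,0,0]],[1,[0.036,0,-0.0095],[0,0,0]],[1,[0.036,0,-0.0095],[0,0,0]],[1,[0.036,0,-0.0095],[0,0,0]],[1,[0.036,0,-0.0095],[0,0,0]],[1,[0.036,0,-0.0095],[0,0,0]],[1,[0.036,0,-0.0095],[0,0,0]],[1,[0.033,0,-0.0095],[0,0,0]]]'

```text
clock: 23.97
tcp_pos: [0.4745, 0.0311, 0.2243]
orientation: [-1.212, 1.212, -1.209]
contact_force: [1.7, -0.4, 0.1]
grip_width: 0.0855
```

Request:
jog_arm --motion '[[1,[0.005,0,-0.012],[0,0,0]],[1,[0,0,0],[0,0,0]],[1,[0,0,0],[0,0,0]]]'

```text
clock: 24.22
tcp_pos: [0.4636, 0.0283, 0.2249]
orientation: [-1.21, 1.211, -1.209]
contact_force: [-0.0, 0.2, 0.3]
grip_width: 0.0854
```

```bash
python3 - <<'E'
from h import *
f=grab('wrist','w18.png');W=cloud(f);np.savez('w18.npz',W=W);print(tcp(),r.get_obs()['joints'].round(2))
c=(0.4645,-0.0105)
m=top_mask(W,c,0.045,0.004,0.05); P=W[m]; print(len(P),P.min(0),P.max(0))
rc=cv2.minAreaRect((P[:,:2]*1000).astype(np.float32)); print(rc)
for z0,z1 in ((0.005,0.011),(0.029,0.036)):
    m=top_mask(W,c,0.045,z0,z1); P=W[m]; print(z0,len(P),np.median(P,0),cv2.minAreaRect((P[:,:2]*1000).astype(np.float32)))
E
```

```text
(array([0.4643, 0.0292, 0.2251]), array([-1.21 ,  1.209, -1.208]), array([0.2, 0.5, 0.1]), 0.0856) [-0.19  0.16 -0.01  2.07  0.    0.91 -0.2 ]
1955 [ 0.43776683 -0.03461883  0.00402433] [0.48971373 0.01409025 0.03416108]
((463.7172546386719, -10.469541549682617), (44.76487350463867, 48.06277084350586), 83.74934387207031)
0.005 879 [ 0.46291146 -0.01851171  0.00841477] ((463.9985046386719, -8.644475936889648), (40.762474060058594, 48.010440826416016), 83.5513916015625)
0.029 506 [0.46386708 0.00510848 0.0321525 ] ((463.826171875, -10.587276458740234), (44.72933578491211, 47.41143798828125), 83.15104675292969)
```

View pics/w18.png

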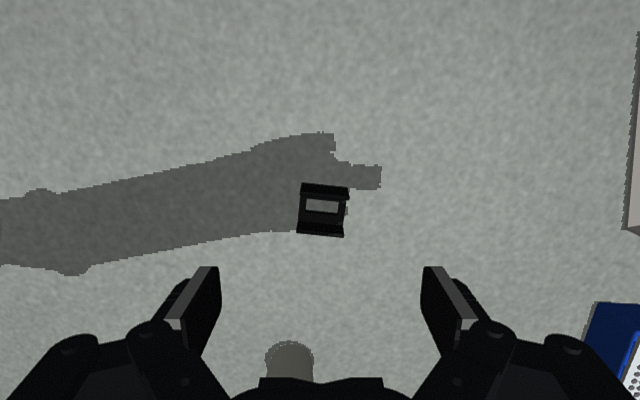

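The clip is at (323,210) in the wrist view, centre about (0.4638, -0.0105), with its x axis at about -6.5° yaw. I turn the tool by +83.5° so the jaws lie across the cheeks.

Request:
jog_arm --motion '[[1,[0.02,0,0],[0,0,0]],[1,[0.0195,0,0],[0,0,0]],[1,[0,0,0],[0,-6.95,0]],[1,[0,0,0],[0,-6.95,0]],[1,[0,0,0],[0,-6.95,0]],[1,[0,0,0],[0,-6.95,0]],[1,[0,0,0],[0,-6.95,0]],[1,[0,0,0],[0,-6.95,0]],[1,[0,0,0],[0,-6.95,0]],[1,[0,0,0],[0,-6.95,0]]]'

```text
clock: 25.1
tcp_pos: [0.4652, -0.0093, 0.2253]
orientation: [-1.52, 0.464, -0.463]
contact_force: [-0.1, -0.2, 0.4]
grip_width: 0.0856
```

Request:
jog_arm --motion '[[1,[0,0,0],[0,-6.95,0]],[1,[0,0,0],[0,-6.95,0]],[1,[0,0,0],[0,-6.95,0]],[1,[0,0,0],[0,-7,0]],[1,[0,0,0],[0,0,0]],[1,[0,0,0],[0,0,0]]]'

```text
clock: 25.6
tcp_pos: [0.465, -0.0099, 0.2254]
orientation: [-1.568, 0.092, -0.091]
contact_force: [-0.7, -0.9, -0.1]
grip_width: 0.0852
```

```bash
python3 - <<'E'
from h import *
f=grab('wrist','w19.png');W=cloud(f);print(tcp(),r.get_obs()['joints'].round(2))
M=R.from_rotvec(r.get_obs()['orientation']).as_matrix();print(M.round(3),'jaw yaw',np.degrees(np.arctan2(M[1,2],M[0,2])))
c=(0.4645,-0.0105)
m=top_mask(W,c,0.045,0.004,0.05); P=W[m]; print(len(P),P.min(0),P.max(0))
rc=cv2.minAreaRect((P[:,:2]*1000).astype(np.float32)); print(rc)
for z0,z1 in ((0.005,0.011),(0.029,0.036)):
    m=top_mask(W,c,0.045,z0,z1); P=W[m]; print(z0,len(P),np.median(P,0),cv2.minAreaRect((P[:,:2]*1000).astype(np.float32)))
E
```

```text
(array([ 0.4649, -0.0101,  0.2255]), array([-1.569,  0.092, -0.091]), array([-0.5, -0.4,  0.6]), 0.0853) [ 0.01  0.17 -0.14  2.06  0.03  0.92  1.31]
[[ 0.993 -0.     0.116]
 [-0.116  0.     0.993]
 [-0.    -1.     0.   ]] jaw yaw 83.31232569553315
1786 [ 0.43733878 -0.03466785  0.00404155] [0.48926844 0.01309202 0.03426444]
((463.2151184082031, -10.956016540527344), (43.49120330810547, 47.92375946044922), 84.11244201660156)
0.005 1188 [ 0.46150811 -0.0103532   0.0082591 ] ((463.26397705078125, -11.02957534790039), (43.30887985229492, 47.77409744262695), 83.72720336914062)
0.029 479 [0.46235258 0.00436082 0.03222384] ((463.2200622558594, -10.851190567016602), (43.67641830444336, 47.5501708984375), 83.63855743408203)
```

View pics/w19.png

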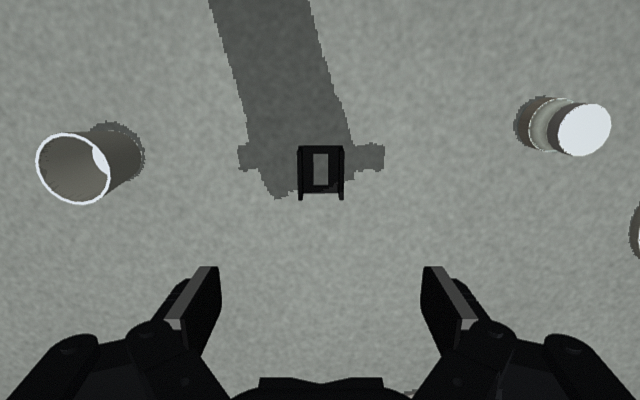

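The clip's cheeks lie square across the jaws at (321,172) in the wrist view. I go down and grip.

Request:
jog_arm --motion '[[1,[-0.001,0.015,0],[0,0,0]],[1,[0,0.03,0],[0,0,0]],[1,[0,0.035,0],[0,0,0]],[1,[0,0.035,0],[0,0,0]],[1,[0,0.035,0],[0,0,0]],[1,[0,0.03,0],[0,0,0]],[1,[0,0.015,0],[0,0,0]],[1,[0,0.0085,0],[0,0,0]],[1,[0,0,0],[0,0,0]]]'

```text
clock: 26.4
tcp_pos: [0.4627, -0.0105, 0.0207]
orientation: [-1.569, 0.093, -0.088]
contact_force: [-0.5, 0.1, 0.0]
grip_width: 0.0855
```

Request:
jog_arm --motion '[[0.7,[0,0,0],[0,0,0]],[0.5,[0,0,0],[0,0,0]],[0.3,[0,0,0],[0,0,0]],[0.1,[0,0,0],[0,0,0]],[0.1,[0,0,0],[0,0,0]],[0.1,[0,0,0],[0,0,0]],[0.1,[0,0,0],[0,0,0]],[0.1,[0,0,0],[0,0,0]]]' --force 35

```text
clock: 27.07
tcp_pos: [0.4645, -0.0108, 0.0236]
orientation: [-1.569, 0.088, -0.092]
contact_force: [-0.3, -0.7, 6.8]
grip_width: 0.0435
```

```bash
python3 - <<'E'
from h import *
f=grab('wrist','w20.png');print(tcp())
E
```

```text
(array([ 0.4646, -0.0108,  0.0236]), array([-1.569,  0.088, -0.092]), array([-1.2, -0.1,  7.1]), 0.0433)
```

View pics/w20.png

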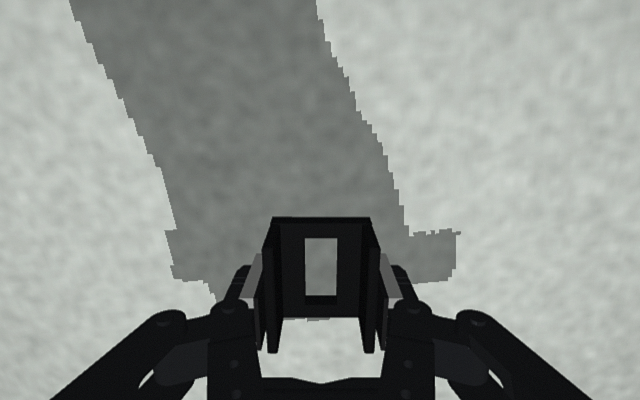

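The clip is held by its cheeks at (321,270) in the wrist view. I lift, turn to the bar's direction and approach the stand.

Request:
jog_arm --motion '[[0.1,[0,-0.01,0],[0,0,0]],[0.1,[0,-0.025,0],[0,0,0]],[0.1,[0,-0.035,0],[0,0,0]],[0.1,[0,-0.035,0],[0,0,0]],[0.1,[0,-0.035,0],[0,0,0]],[0.1,[0,-0.03,0],[0,6.5,0]],[0.1,[0,-0.02,0],[0,6.75,0]],[0.1,[0,-0.01,0],[0,6.75,0]],[0.1,[0,0,0],[0,6.75,0]],[0.1,[0,0,0],[0,6.75,0]]]'

```text
clock: 27.95
tcp_pos: [0.4637, -0.0109, 0.2243]
orientation: [-1.498, 0.549, -0.554]
contact_force: [0.8, 0.2, -0.6]
grip_width: 0.0434
```

Request:
jog_arm --motion '[[0.1,[0,0,0],[0,6.75,0]],[0.1,[0,0,0],[0,6.75,0]],[0.1,[0,0,0],[0,6.75,0]],[0.1,[0,0,0],[0,6.75,0]],[0.1,[0,0,0],[0,0,0]],[0.1,[0,0,0],[0,0,0]]]'

```text
clock: 28.45
tcp_pos: [0.4632, -0.0109, 0.2229]
orientation: [-1.373, 0.906, -0.907]
contact_force: [-0.1, -0.0, -1.4]
grip_width: 0.0434
```

Request:
jog_arm --motion '[[0.1,[-0.0154,0,0.0154],[0,0,0]],[0.1,[-0.025,0,0.024],[0,0,0]],[0.1,[-0.027,0,0.026],[0,0,0]],[0.1,[-0.027,0,0.026],[0,0,0]],[0.1,[-0.027,0,0.026],[0,0,0]],[0.1,[-0.027,0,0.026],[0,0,0]],[0.1,[-0.027,0,0.026],[0,0,0]],[0.1,[-0.027,0,0.026],[0,0,0]],[0.1,[-0.027,0,0.026],[0,0,0]],[0.1,[-0.025,0,0.024],[0,0,0]]]'

```text
clock: 29.28
tcp_pos: [0.5905, 0.3212, 0.2225]
orientation: [-1.374, 0.906, -0.906]
contact_force: [0.6, -0.4, -0.3]
grip_width: 0.0434
```

Request:
jog_arm --motion '[[0.1,[0,0,0],[0,0,0]],[0.1,[0,0,0],[0,0,0]],[0.1,[0,0,0],[0,0,0]]]'

```text
clock: 29.53
tcp_pos: [0.5901, 0.3182, 0.222]
orientation: [-1.375, 0.908, -0.908]
contact_force: [0.1, -1.1, -1.2]
grip_width: 0.0434
```

```bash
python3 - <<'E'
from h import *
f=grab('wrist','w21.png');W=cloud(f);np.savez('w21.npz',W=W);T=tcp();print(T,r.get_obs()['joints'].round(2))
M=R.from_rotvec(r.get_obs()['orientation']).as_matrix();print('jaw yaw',np.degrees(np.arctan2(M[1,2],M[0,2])))
c=(0.566,0.374)
m=top_mask(W,c,0.035,0.089,0.096); P=W[m]; print('bar',len(P),np.median(P,0),cv2.minAreaRect((P[:,:2]*1000).astype(np.float32)))
m=top_mask(W,c,0.045,0.069,0.08); P=W[m]; print('washer',circ(contour_pts(W,m),rad=0.030),np.median(P,0),len(P))
m=top_mask(W,c,0.055,0.034,0.044); print('ring',circ(contour_pts(W,m),rad=0.048))
t=T[0]
m=top_mask(W,t,0.05,t[2]-0.026,t[2]-0.012); m&=abs((W-t)@M[:,2])<0.019; P=W[m]; print('clip plate',len(P),np.median(P,0),cv2.minAreaRect((P[:,:2]*1000).astype(np.float32)))
A=np.c_[P[:,:2],np.ones(len(P))]; print(np.linalg.lstsq(A,P[:,2],rcond=None)[0])
E
```

```text
(array([0.5903, 0.3174, 0.2222]), array([-1.374,  0.909, -0.909]), array([-0.1, -0.5, -0.3]), 0.0432) [-0.51  0.5  -0.11  1.59  0.06  1.06 -0.24]
jaw yaw 22.967010446171894
bar 405 [0.56604654 0.37439109 0.0921162 ] ((566.0985107421875, 374.2361145019531), (7.249051570892334, 24.8895206451416), 23.171527862548828)
washer (array([0.56641998, 0.37443479, 0.02907876]), 326) [0.56579469 0.37547763 0.07405506] 3749
ring (array([0.56615725, 0.37347511, 0.04693467]), 489)
clip plate 6255 [0.58869328 0.32098416 0.20659625] ((589.8397827148438, 318.2178955078125), (37.95886993408203, 49.15339279174805), 22.73520851135254)
[ 0.00167701 -0.01210684  0.20904986]
```

View pics/w21.png

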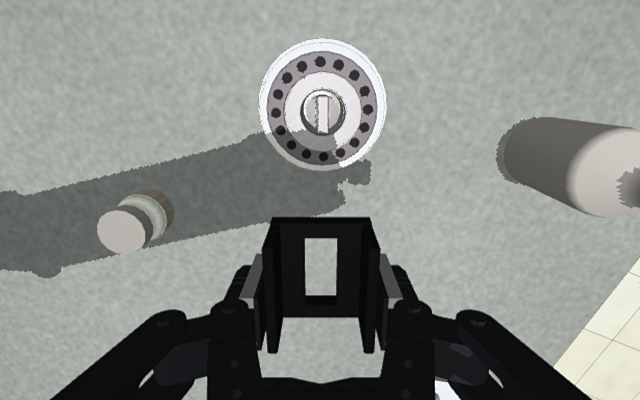

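Bar and slot are parallel: the bar is at (322,115) and the slot at (321,270) in the wrist view. I move over the bar and stop just above it to check.

Request:
jog_arm --motion '[[0.1,[-0.02,0,0],[0,0,0]],[0.1,[-0.025,0,0],[0,0,0]],[0.1,[-0.0158,0.005,0],[0,0,0]],[0.1,[0,0.025,0],[0,0,0]],[0.1,[0,0.03,0],[0,0,0]],[0.1,[0,0.025,0],[0,0,0]],[0.1,[0,0.013,0],[0,0,0]],[0.1,[0,0,0],[0,0,0]],[0.1,[0,0,0],[0,0,0]],[0.1,[0,0,0],[0,0,0]]]'

```text
clock: 30.42
tcp_pos: [0.5677, 0.3754, 0.1261]
orientation: [-1.37, 0.908, -0.91]
contact_force: [0.1, 0.5, -0.8]
grip_width: 0.0435
```

```bash
python3 - <<'E'
from h import *
f=grab('wrist','w22.png');W=cloud(f);T=tcp();print(T)
M=R.from_rotvec(r.get_obs()['orientation']).as_matrix()
t=T[0]
m=top_mask(W,t,0.05,t[2]-0.026,t[2]-0.012); m&=abs((W-t)@M[:,2])<0.019; P=W[m]; print('clip plate',len(P),np.median(P,0),cv2.minAreaRect((P[:,:2]*1000).astype(np.float32)))
m=top_mask(W,(0.566,0.374),0.02,0.089,0.0945); P=W[m]; print('bar',len(P),np.median(P,0),cv2.minAreaRect((P[:,:2]*1000).astype(np.float32)) if len(P) else 0)
g=grab('scene');h=grab('side')
cv2.imwrite('pics/c22.png',np.hstack([cv2.resize(g['image'][110:220,400:520],None,fx=3,fy=3),cv2.resize(h['image'][60:170,225:345],None,fx=3,fy=3)])[:,:,::-1])
E
```

```text
(array([0.5678, 0.3757, 0.1265]), array([-1.369,  0.908, -0.91 ]), array([-0.2,  0.8, -1.5]), 0.043)
clip plate 6247 [0.56654389 0.37829251 0.1107004 ] ((567.8283081054688, 375.49407958984375), (37.943321228027344, 49.54154968261719), 22.64992332458496)
bar 585 [0.56683826 0.37316716 0.09232858] ((566.7752685546875, 372.7315368652344), (7.5357346534729, 22.290212631225586), 23.3978271484375)
```

View pics/w22.png

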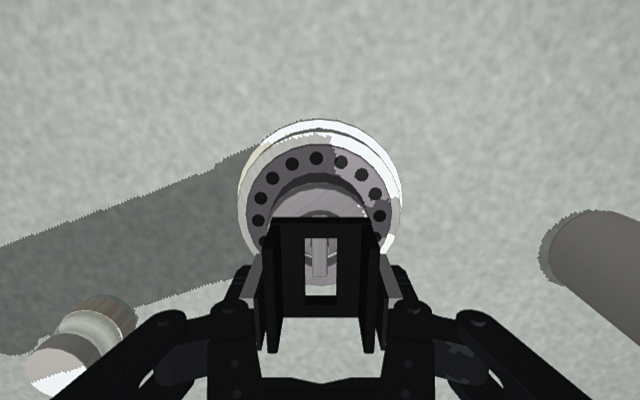

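View pics/c22.png

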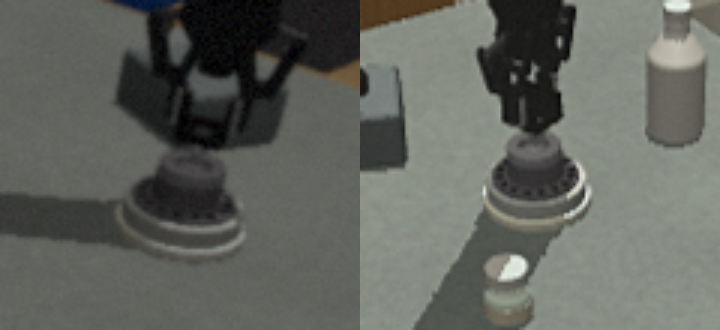

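Request:
jog_arm --motion '[[0.1,[0.0005,0.002,-0.0012],[0,0,0]],[0.1,[0,0.004,0],[0,0,0]],[0.1,[0,0.005,0],[0,0,0]],[0.1,[0,0.003,0],[0,0,0]],[0.1,[0,0,0],[0,0,0]],[0.1,[0,0,0],[0,0,0]]]'

```text
clock: 31.07
tcp_pos: [0.5654, 0.374, 0.1097]
orientation: [-1.373, 0.91, -0.909]
contact_force: [-0.3, 0.9, -0.1]
grip_width: 0.0431
```

```bash
python3 - <<'E'
from h import *
f=grab('wrist','w23.png');W=cloud(f);T=tcp();print(T)
M=R.from_rotvec(r.get_obs()['orientation']).as_matrix()
t=T[0]
m=top_mask(W,t,0.05,t[2]-0.026,t[2]-0.012); m&=abs((W-t)@M[:,2])<0.019; P=W[m]; print('clip plate',len(P),np.median(P,0),cv2.minAreaRect((P[:,:2]*1000).astype(np.float32)))
E
```

```text
(array([0.5656, 0.3741, 0.1101]), array([-1.373,  0.909, -0.909]), array([ 0.8, -0.2, -1.4]), 0.0434)
clip plate 7223 [0.56484006 0.37656365 0.09421077] ((565.5285034179688, 374.1208801269531), (37.923641204833984, 49.52607727050781), 22.8306941986084)
```

View pics/w23.png

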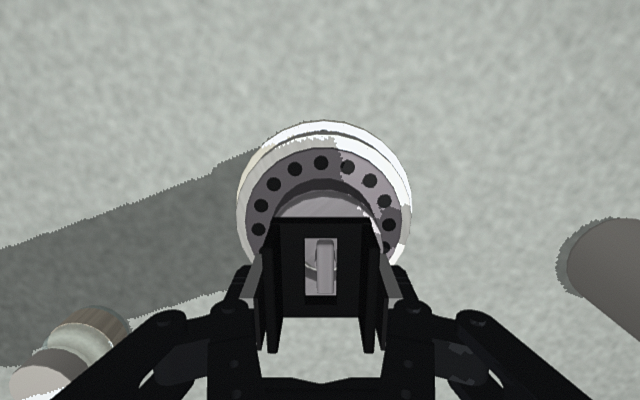

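The bar is already inside the slot, at (325,265), with no contact force. I keep lowering with a small correction.

Request:
jog_arm --motion '[[0.1,[0,0.002,0.0007],[0,0,0]],[0.1,[0,0.003,0],[0,0,0]],[0.1,[0,0.003,0],[0,0,0]],[0.1,[0,0.002,0],[0,0,0]],[0.1,[0,0.001,0],[0,0,0]],[0.1,[0,0,0],[0,0,0]],[0.1,[0,0,0],[0,0,0]]]'

```text
clock: 31.7
tcp_pos: [0.5663, 0.3744, 0.0992]
orientation: [-1.373, 0.909, -0.909]
contact_force: [-1.1, 1.4, -0.4]
grip_width: 0.0435
```

```bash
python3 - <<'E'
from h import *
f=grab('wrist','w24.png');W=cloud(f);T=tcp();print(T)
t=T[0];M=R.from_rotvec(r.get_obs()['orientation']).as_matrix()
m=top_mask(W,t,0.05,t[2]-0.026,t[2]-0.012); m&=abs((W-t)@M[:,2])<0.019; P=W[m]; print('clip plate',len(P),np.median(P,0),cv2.minAreaRect((P[:,:2]*1000).astype(np.float32)))
E
```

```text
(array([0.5664, 0.3744, 0.0994]), array([-1.372,  0.909, -0.909]), array([ 0.4,  0.4, -0.5]), 0.0434)
clip plate 6912 [0.56223784 0.38086964 0.08371241] ((564.3566284179688, 376.18243408203125), (37.865604400634766, 54.724544525146484), 19.799924850463867)
```

View pics/w24.png

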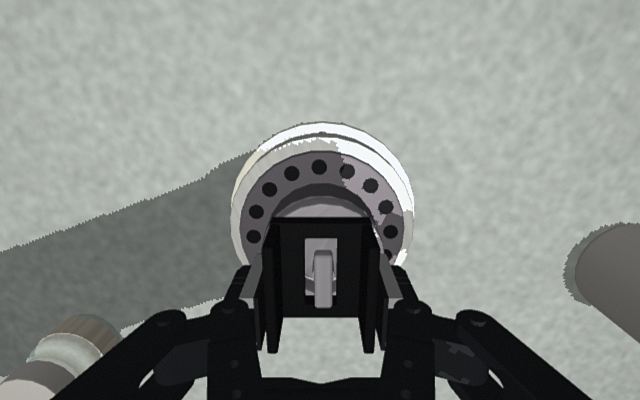

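Request:
jog_arm --motion '[[0.1,[0,0.001,0],[0,0,0]],[0.1,[0,0.001,0],[0,0,0]],[0.1,[0,0,0],[0,0,0]],[0.1,[0,0,0],[0,0,0]],[0.1,[0,0,0],[0,0,0]]]'

```text
clock: 32.17
tcp_pos: [0.5665, 0.3745, 0.0977]
orientation: [-1.372, 0.909, -0.909]
contact_force: [-0.6, -0.8, 3.0]
grip_width: 0.0436
```

The clip rests on the washer: contact force about +3.5 N and underside about 74 mm. Now the quarter turn.

Request:
jog_arm --motion '[[0.1,[0,-0.0008,0],[0,0,0]],[0.1,[0,0,0],[0,4,0]],[0.1,[0,0,0],[0,6,0]],[0.1,[0,0,0],[0,6,0]],[0.1,[0,0,0],[0,6,0]],[0.1,[0,0,0],[0,6,0]]]'

```text
clock: 32.67
tcp_pos: [0.5662, 0.3744, 0.0978]
orientation: [-1.164, 1.278, -1.278]
contact_force: [-0.2, -0.9, -1.1]
grip_width: 0.0435
```

Request:
jog_arm --motion '[[0.1,[0,0,0],[0,6,0]],[0.1,[0,0,0],[0,6,0]],[0.1,[0,0,0],[0,6,0]],[0.1,[0,0,0],[0,6,0]],[0.1,[0,0,0],[0,6,0]],[0.1,[0,0,0],[0,6,0]],[0.1,[0,0,0],[0,6,0]],[0.1,[0,0,0],[0,6,0]],[0.1,[0,0,0],[0,6,0]],[0.1,[0,0,0],[0,6,0]]]'

```text
clock: 33.5
tcp_pos: [0.5662, 0.3744, 0.0978]
orientation: [-0.434, 1.984, -1.984]
contact_force: [0.0, -0.3, -0.4]
grip_width: 0.0438
```

Request:
jog_arm --motion '[[0.1,[0,0,0],[0,2,0]],[0.1,[0,0,0],[0,0,0]],[0.1,[0,0,0],[0,0,0]],[0.1,[0,0,0],[0,0,0]]]'

```text
clock: 33.83
tcp_pos: [0.5661, 0.3744, 0.0979]
orientation: [-0.408, 2.001, -2.001]
contact_force: [-0.1, -0.9, -2.0]
grip_width: 0.0434
```

```bash
python3 - <<'E'
from h import *
f=grab('wrist','w25.png');T=tcp();print(T)
M=R.from_rotvec(r.get_obs()['orientation']).as_matrix();print('jaw yaw',np.degrees(np.arctan2(M[1,2],M[0,2])))
E
```

```text
(array([0.5662, 0.3744, 0.0979]), array([-0.408,  2.001, -2.001]), array([ 0.4,  0.5, -1.2]), 0.0435)
jaw yaw -66.9857562120671
```

View pics/w25.png

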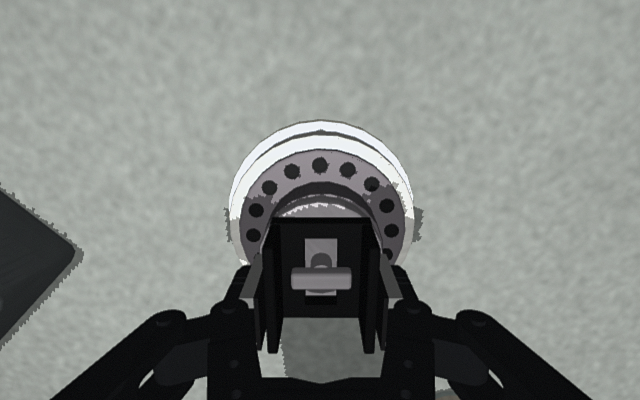

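The bar lies crosswise over the slot at (321,278) in the wrist view. I release and back off upwards.

Request:
jog_arm --motion '[[0.1,[0,0.0007,0],[0,0,0]],[0.1,[0,0,0],[0,0,0]],[0.1,[0,0,0],[0,0,0]],[0.6,[0,0,0],[0,0,0]],[1,[0,0,0],[0,0,0]],[1,[0,0,0],[0,0,0]],[1,[0,0,0],[0,0,0]],[1,[0,-0.01,0],[0,0,0]],[1,[0,-0.03,0],[0,0,0]],[1,[0,-0.035,0],[0,0,0]]]'

```text
clock: 34.72
tcp_pos: [0.5649, 0.3735, 0.1715]
orientation: [-0.411, 2.001, -2.005]
contact_force: [0.2, 1.1, -0.1]
grip_width: 0.0854
```

Request:
jog_arm --motion '[[1,[0,-0.035,0],[0,0,0]],[1,[0,-0.02,0],[0,0,0]],[1,[0,0,0],[0,0,0]],[1,[0,0,0],[0,0,0]],[1,[0,0,0],[0,0,0]]]'

```text
clock: 35.13
tcp_pos: [0.5658, 0.3742, 0.2271]
orientation: [-0.407, 2.001, -2.002]
contact_force: [0.2, -0.7, -0.7]
grip_width: 0.0853
```

```bash
python3 - <<'E'
from h import *
f=grab('wrist','w26.png');W=cloud(f);T=tcp();print(T)
c=(0.5662,0.3742)
def q(n,m,rad=None):
    P=W[m]; print(n,len(P),np.median(P,0),circ(contour_pts(W,m),rad=rad)[0] if rad else cv2.minAreaRect((P[:,:2]*1000).astype(np.float32)))
    return P
q('bar',top_mask(W,c,0.03,0.0895,0.0945))
q('cheek tops',top_mask(W,c,0.045,0.102,0.11))
P=q('plate',top_mask(W,c,0.045,0.079,0.086))
q('clip all',top_mask(W,c,0.045,0.079,0.112))
A=np.c_[P[:,:2],np.ones(len(P))]; print(np.linalg.lstsq(A,P[:,2],rcond=None)[0])
q('washer',top_mask(W,c,0.033,0.07,0.077),0.03)
q('ring',top_mask(W,c,0.055,0.034,0.044),0.048)
q('rotor',top_mask(W,c,0.057,0.028,0.0345),0.055)
for n in ('scene','side'):
    g=grab(n,n+'26.png'); V=cloud(g); V0=np.load(n+'0.npz')['W']
    for nm,cc in (('jar',(0.441,0.205)),('beaker',(0.427,-0.212))):
        for X in (V0,V):
            P=X[top_mask(X,cc,0.05,0.02,0.08)]; print(n,nm,np.median(P,0))
E
```

```text
(array([0.5656, 0.3741, 0.2263]), array([-0.408,  2.001, -2.003]), array([-0.4, -0.2, -0.1]), 0.0851)
bar 378 [0.56734494 0.37439833 0.09207126] ((571.976806640625, 376.5715026855469), (35.095359802246094, 36.32106399536133), 21.69310760498047)
cheek tops 765 [0.56691211 0.38153786 0.1061101 ] ((566.1177978515625, 373.90948486328125), (47.787254333496094, 43.9622802734375), 22.73430061340332)
plate 1735 [0.56938177 0.37463656 0.08225234] ((566.1038818359375, 374.1275634765625), (48.04166030883789, 43.548553466796875), 22.479873657226562)
clip all 3083 [0.56849858 0.37469038 0.08314865] ((566.165771484375, 373.94635009765625), (48.0457763671875, 43.92901611328125), 22.651111602783203)
[-0.00096408 -0.00405808  0.08431517]
washer 937 [0.57543394 0.37884623 0.07388349] [0.5672418  0.3741243  0.02883634]
ring 3655 [0.58557424 0.38414769 0.03829664] [0.56717627 0.37356582 0.04674431]
rotor 2114 [0.58570384 0.38439472 0.03217021] [0.567475   0.37394338 0.05342288]
scene jar [0.45440657 0.19988006 0.04696804]
scene jar [0.45453445 0.19938587 0.04783462]
scene beaker [ 0.43450689 -0.21256284  0.05046814]
scene beaker [ 0.43442746 -0.21264007  0.05057033]
side jar [0.43591184 0.19563041 0.05141354]
side jar [0.43694426 0.19592691 0.05222053]
side beaker [ 0.42630336 -0.21227568  0.04759102]
side beaker [ 0.42668029 -0.21164536  0.04741897]
```

View pics/w26.png

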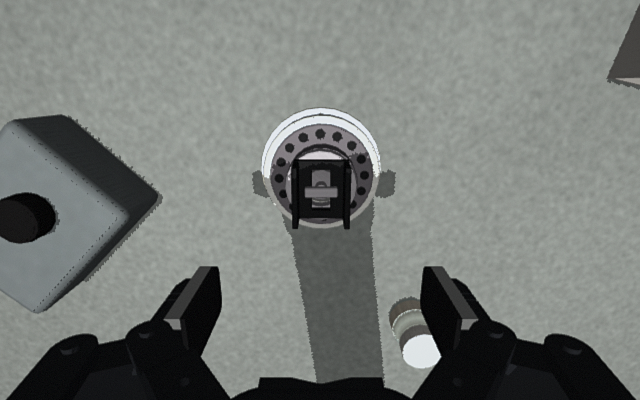

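View pics/scene26.png

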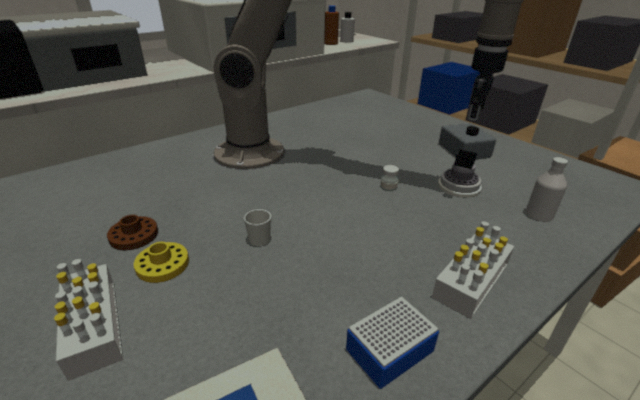

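The wrist view shows the clip at (321,190) with the bar crosswise above its slot. Clip yaw reads 22.7° against the bar's 113°, cheek tops are at 0.106 m and the plate at 0.082 m. In the scene view the jar (390,178) and the beaker (258,228) stand where they were. I hand in.

```bash
python3 -c "
from h import *
print(tcp(), r.hand_in())"
```

```text
the job is handed in; nothing more can be done
(array([0.5656, 0.374 , 0.226 ]), array([-0.409,  2.001, -2.003]), array([-0.4, -0.3,  0.9]), 0.0855) None
```

The rotor, tube ring, washer and locking clip are stacked on the stand in order. The clip was let down over the bar and turned a quarter turn, and the job was handed in at about 35 s of the 104 s allowed.

Final wrist-camera readings, with the gripper open and well clear above the stack:

| Part | Height read | Seated height | Offset from the axis |
|---|---|---|---|
| Rotor, disc top | 32.2 mm | 32 mm | about 1.3 mm or less |
| Tube ring, flange top | 38.3 mm | 38 mm | about 1.2 mm or less |
| Washer, top | 73.9 mm | 74 mm | about 1.0 mm or less |
| Clip, plate top | 82.3 mm | 82 mm | under 0.5 mm |
| Clip, cheek tops | 106.1 mm | 106 mm | under 0.5 mm |

- **Clip lock:** its yaw read 22.7° against about 113° for the bar, so it is within a degree of crosswise. The picture shows the bar lying across the slot.
- **Level:** fitted slopes were about 0.005 rad or less on every part, well inside 0.08 rad.
- **Jar and beaker:** they moved by no more than about 1 mm between the first and last pictures, which is within camera noise. The brown and yellow look-alikes were not touched.

Three readings disagreed or were doubtful:
- **Scene and side cameras:** they differ by 3–4 mm in absolute position, so I used the wrist camera for placing.
- **Ring and rotor fits:** the last circle fits sit about 1 mm from the earlier ones because the clip and fingers hid part of the edges.
- **Bar outline:** the last bar outline came out too large because it picked up parts of the cheeks. I used the bar yaw measured before the clip was on.

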